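# Load the sterilising tray after a microscope session

### The job

Load the sterilising tray with everything used at the microscope that lies on the bench: lay each steel instrument flat on the tray floor in the compartment shaped for it, head in the end made for the head, and stack all the petri dishes right way up in one neat, straight pile in the open dish bay, about the middle of it. Three or four instruments and three or four dishes are out; do not disturb the mouse or the pipette.

Things in the scene. Friction and masses are not known exactly. Their poses are not given: they have to be found in the camera images.
- tray: Fixed steel tray, blue insert, 285 mm (x) by 170 mm (y), floor top z 5 mm. Origin: centre of underside. Dish bay on its -x side, then towards +x lanes 48 apart along y: spreader, scraper, spatula, forceps: pockets 160 long in 14-high blocks (outer, bay walls 18). A bare finger trough, y -28 to 28, crosses the lanes, cuts the bay wall and +x wall: straddle handles there, closing along x
- dish_bay (a point): Centre of the dish bay's floor (5 mm above the bench). The bay is flat and open inside, 78 mm (tray x) by 160 mm (tray y); around the pile there is room for fingers that close along the tray's y
- spatula: Flat spatula. Steel, 60 g, 150 mm long, lies flat, left-right symmetric. Origin: on the underside, mid-length, on the centre line, at the bare handle near the centre of mass; x towards the head, z up. Handle 12 mm wide, 10 mm high from x -75 to 30; then a rectangular blade 30 wide, 4 thick to x 75
- scraper: T-shaped scraper. Steel, 60 g, 150 mm long, lies flat, left-right symmetric. Origin: on the underside, mid-length, on the centre line, at the bare handle near the centre of mass; x towards the head, z up. Handle 12 mm wide, 10 mm high from x -75 to 62; then a cross-bar 48 wide, 14 long, 9 high ending at x 75
- spreader: Spreader with a triangular wire loop. Steel, 60 g, 150 mm long, lies flat, left-right symmetric. Origin: on the underside, mid-length, on the centre line, at the bare handle near the centre of mass; x towards the head, z up. Handle 12 mm wide, 10 mm high from x -75 to 24; then a triangle of 6 mm rod with its apex at the handle and its base, 48 wide, at x 75
- forceps: Straight forceps, modelled closed and rigid. Steel, 60 g, 150 mm long, lies flat, left-right symmetric. Origin: on the underside, mid-length, on the centre line, at the bare handle near the centre of mass; x towards the head, z up. Tail 16 wide, 8 high from x -75 to -58, arms together 14 wide, 10 high from there to x 28, then slim points, 5 wide, 8 high, to x 75 (the points are the head)
- spatula_nest (a point): Where the spatula's origin lies when it rests in its compartment, on the tray floor, in the middle of the finger trough. The compartment: blade pocket 40 mm wide at the tray's +y end, handle slot 20 mm wide at the -y end
- spatula_nest_head (a point): Where the spatula's head end, the instrument's own point (75, 0, 0) mm, lies when it rests in its compartment, 75 mm from spatula_nest along the lane
- scraper_nest (a point): Where the scraper's origin lies when it rests in its compartment, on the tray floor, in the middle of the finger trough. The compartment: at the tray's -y end a stem slot 20 mm wide that widens to a cross pocket 58 mm wide over the last 30 mm; handle slot 20 mm wide at the +y end
- scraper_nest_head (a point): Where the scraper's head end, the instrument's own point (75, 0, 0) mm, lies when it rests in its compartment, 75 mm from scraper_nest along the lane
- spreader_nest (a point): Where the spreader's origin lies when it rests in its compartment, on the tray floor, in the middle of the finger trough. The compartment: triangular pocket, opening to 58 mm wide at the tray's +y end; handle slot 20 mm wide at the -y end
- spreader_nest_head (a point): Where the spreader's head end, the instrument's own point (75, 0, 0) mm, lies when it rests in its compartment, 75 mm from spreader_nest along the lane
- forceps_nest (a point): Where the forceps's origin lies when it rests in its compartment, on the tray floor, in the middle of the finger trough. The compartment: narrow slot 12 mm wide for the points at the tray's -y end; slot 24 mm wide for the tail at the +y end
- forceps_nest_head (a point): Where the forceps's head end, the instrument's own point (75, 0, 0) mm, lies when it rests in its compartment, 75 mm from forceps_nest along the lane
- dish1: Closed petri dish, milky white plastic, lid on as one rigid piece, 60 mm diameter, 16 mm high, 40 g, flat top and bottom. Origin: centre of its underside, z up. All dishes are alike
- dish2: Closed petri dish, milky white plastic, lid on as one rigid piece, 60 mm diameter, 16 mm high, 40 g, flat top and bottom. Origin: centre of its underside, z up. All dishes are alike
- dish3: Closed petri dish, milky white plastic, lid on as one rigid piece, 60 mm diameter, 16 mm high, 40 g, flat top and bottom. Origin: centre of its underside, z up. All dishes are alike
- dish4: Closed petri dish, milky white plastic, lid on as one rigid piece, 60 mm diameter, 16 mm high, 40 g, flat top and bottom. Origin: centre of its underside, z up. All dishes are alike
- mouse: Bystander: white computer mouse, 104 by 58 by 32 mm, loose on the bench beyond the work. Origin: centre of its underside
- pipette: Bystander: white and blue pipette lying on the bench beyond the tray, 285 mm long, 30 wide, 26 high, origin under its body near the middle, x towards the tip
Mind the look-alikes: they are no part of the job. What is shaped like the spreader but red is not meant. What is shaped like the dish2 but red is not meant.

How it is judged:
By the outcome, as a careful person would: the job done as asked, in the order asked, and still so for the second after the job is handed in, with the robot touching nothing.
Of spatula, scraper, spreader, forceps only 3 to 4 are there at a start; the rules pass over those that are not, and their reading is None.
Of dish1, dish2, dish3, dish4 only 3 to 4 are there at a start; the rules pass over those that are not, and their reading is None.
At some moment in a run one of spatula, scraper, spreader, forceps may be knocked a few centimetres aside while the robot is not near it.
Once in a run the grip may slacken for a moment while it holds something.
It also fails if it takes over 210 s, if anything falls off the work surface, if the arm or the gripper's body presses on something with over 40 N, if the wrist force passes 120 N, or if a joint passes its speed limit or range.

### The arm

A 7-joint arm with a two-finger parallel gripper is mounted at the origin on the work surface. World frame = base frame: x ahead of the robot, y to its left, z up, the work surface at z = 0. Lengths are in m, angles in rad, forces in N, time in s.
With the tool pointing down it reaches from about 0.425 to 0.875 m from the base axis. Payload 4.7 kg.
Tool frame: the origin (TCP) lies between the finger pads; the fingertips stand 11 mm ahead of it and the grasp point (between the pads) lies 8 mm behind it; z points along the fingers, y is the line along which they close (so a half turn about z gives the same grasp; the last joint's range is limited). The gripper opens to 87 mm and grips with 3 to 60 N. Pads are 19 mm wide; open, the fingers measure 117 mm over their backs; the gripper's body (75 mm by 190 mm) begins 51 mm behind the grasp point.
Start: joints at [-1.213, 0.321, -0.07, 1.45, 0.023, 1.371, -0.057], TCP at [0.219, 0.612, 0.234] pointing down, gripper open.
Joint ranges: [-2.86, 2.86], [-0.3, 2.09], [-1.38, 1.24], [0.06, 2.45], [-1.56, 4.7], [0.09, 2.05], [-2.69, 2.69]. Speed limits (rad/s): [2.57, 2.57, 3.14, 3.14, 3.14, 3.14, 3.14].

### API

Orientations are given as a rotation vector (axis times angle).
In Python, from bench import ctrl gives the robot as it stands. The module is installed in compiled form; this text tells all that it offers.
- The arm moves only by the shell command python3 -m inch 'ROWS' [FORCE]. ROWS is JSON, a list of rows, each an object with "slide": the shift along the tool's x, y, z scaled (see below), a list of three; "angular": the turn, a rotation vector about the tool's x, y, z scaled (see below), a list of three; "claw": the opening, from -1 (shut) to 1 (fully open). In form: [{"slide": [tx, ty, tz], "angular": [rx, ry, rz], "claw": claw}, ...]. A call has 1 to 10 rows; each row is the pose to reach, as a shift and turn from the pose commanded when the call began, along the tool's axes at that moment; what a row does not reach only later rows make up. The controller multiplies each number of a shift by 0.25 m and each number of a turn by 30 degrees. A row lasts 1/10 s, in which the tool goes at most 50 mm and 8.59 degrees, less where a joint would pass 70% of its speed; a pose out of reach is approached as far as the arm can. A call with a number of a shift or a turn outside -1 to 1 is refused whole. A call with a gripper value outside its range is refused whole. The fingers move at their own pace and stop on an object; FORCE is the grip in N (left out, the last holds). Time passes only in rows, so rows that repeat a pose let the fingers close. It gives the time, the measured TCP pose, the force, the opening and the grip force at its end, in the units of the state.
- ctrl.get_state(): the state, without advancing time (a new reading comes with each control period).
- ctrl.get_image(name): name is "scene" or "top" or "wrist"; returns a dict with "color" (420x560x3 uint8, red, green, blue), "depth" (420x560 float32, m along the optical axis (not along the pixel's ray), 0 where there is no reading), "camera_matrix" (3x3 intrinsics, pixels), "extrinsics" (4x4, takes a point from camera to world coordinates); the wrist camera has in their place "tool_from_camera" (4x4, takes a point from camera to tool coordinates, whose origin is the TCP and whose axes are the flange's). Camera axes: x right, y up, looking along -z (the intrinsics and any distortion apply to the point x, -y, -z); pixel columns grow to the right and rows downward; lengths in m; the calibration is good to about 2 mm. A picture is of the moment at which its call begins: read the wrist's pose just before it.
- ctrl.close_job(): hands the job in; it is judged then, once.
Trained networks look in the newest picture that a camera, given by its name, has taken for a name from the list of things; names that differ only in an ending like _2 or _b are one class to them, and where a whole thing is asked for, a point or a joint stands for the part that bears it (a point fixed in the world has none). Each returns a list of dicts, best first, with "confidence" (0 to 1); they miss things now and then, are a little off and sometimes report something else, mostly with a low value. They report only what shows in the picture. A call takes as long as a camera call. They do not tell look-alikes from the thing itself.
- ctrl.find_in(query, camera): "bbox" ([centre column, centre row, width, height] in pixels, round what is visible of it).
- ctrl.outline_of(query, camera): "mask" (420x560 bool, what is visible of it) and "bbox" ([centre column, centre row, width, height] in pixels, round what is visible of it).
The state is a dict: "time": time; "joint_positions": joint angles; "qd": joint speeds; "joint_torque": joint torques, N m; "position": TCP position; "tool_rot": TCP orientation; "ft_force": force on the tool from outside, world axes, zero at the start; "torque": the same for the moment, N m; "grip_width": opening from 0.0 (shut) to 1.0 (fully open); "grip_force": force on a finger pad.
Only numpy, scipy, OpenCV 4.12 (cv2) and the standard library are available. Lean on these libraries where they do the work, as an engineer would, in place of code of your own. Each camera call takes 0.05 s, during which the arm holds its last target. There are 200 camera calls.

## Working session

There is one attempt and no reset: what is moved stays moved. The work goes in short steps, Python scripts to look and compute and a shell command to move; the robot and the scene stay as the last step left them, time stands still between calls to the robot, and variables do not carry over. Pictures are saved under pics/ and viewed, at most 14 in all, crops included, and the job is handed in when it is done.

```bash
mkdir -p pics; ls; python3 - <<'E'
from bench import ctrl
import cv2,numpy as np
s=ctrl.get_state();print(s)
for n in ['top','scene']:
    im=ctrl.get_image(n);cv2.imwrite(f'pics/{n}0.png',im['color'][:,:,::-1]);np.savez(f'{n}0.npz',**{k:v for k,v in im.items()})
    print(n,im['camera_matrix'],im['extrinsics'],[k for k in im])
    for q in ['tray','spatula','scraper','spreader','forceps','dish1','mouse','pipette']:
        print(q,[(round(d['confidence'],2),[round(float(x)) for x in d['bbox']]) for d in ctrl.find_in(q,n)])
E
```

```text
pics
{'time': 0.0, 'joint_positions': array([-1.2128852 ,  0.32184016, -0.07007335,  1.45168465,  0.02262532,
        1.37080982, -0.05690553]), 'qd': array([-0.00106924, -0.00141553, -0.00064512, -0.00033525,  0.00068488,
        0.00045035,  0.00023266]), 'joint_torque': array([ 1.71232268e-04, -4.91296613e+01, -4.03988706e-01, -3.12518191e+01,
       -6.39714953e-02,  4.39231354e-02,  1.63482664e-04]), 'position': array([0.21897917, 0.61142721, 0.23244544]), 'tool_rot': array([-5.37335297e-01, -3.09508654e+00,  3.05366514e-03]), 'ft_force': array([-0.44097407,  0.51634157,  0.26070544]), 'torque': array([-0.00096366, -0.03603981,  0.01531653]), 'grip_force': 0.0, 'grip_width': 1.0035189553857298}
top [[386.85499704   0.         282.22801152]
 [  0.         386.85499704 214.82640656]
 [  0.           0.           1.        ]] [[-0.01748897  0.98117517 -0.19232637  0.33109825]
 [-0.99948849 -0.01200515  0.02964164 -0.04057453]
 [ 0.02677474  0.19274639  0.98088325  1.02503887]
 [ 0.          0.          0.          1.        ]] ['color', 'depth', 'camera_matrix', 'extrinsics']
tray 
[... 568 characters left out ...]
151 -0.49803463  0.32848847  1.12757107]
 [ 0.59659703 -0.66632568  0.44730534  0.72891353]
 [-0.00389325  0.55495188  0.83187334  1.52240527]
 [ 0.          0.          0.          1.        ]] ['color', 'depth', 'camera_matrix', 'extrinsics']
tray [(0.96, [290, 236, 93, 82])]
spatula [(0.77, [262, 150, 27, 25]), (0.3, [290, 237, 98, 81])]
scraper []
spreader [(0.54, [211, 139, 16, 4]), (0.48, [291, 238, 96, 84]), (0.43, [224, 172, 35, 18])]
forceps [(0.49, [246, 196, 34, 25])]
dish1 [(0.8, [362, 320, 16, 18]), (0.74, [292, 170, 18, 16]), (0.73, [432, 275, 18, 25]), (0.54, [372, 258, 19, 18]), (0.5, [399, 286, 18, 18])]
mouse [(0.57, [274, 315, 42, 33])]
pipette [(0.84, [209, 233, 77, 25])]
```

```bash
python3 - <<'E'
import cv2
a=cv2.imread('pics/top0.png')[90:350,60:480];cv2.imwrite('pics/top0b.png',cv2.resize(a,(800,495),interpolation=cv2.INTER_CUBIC))
E
```

```text
(no output)
```

View pics/top0b.png

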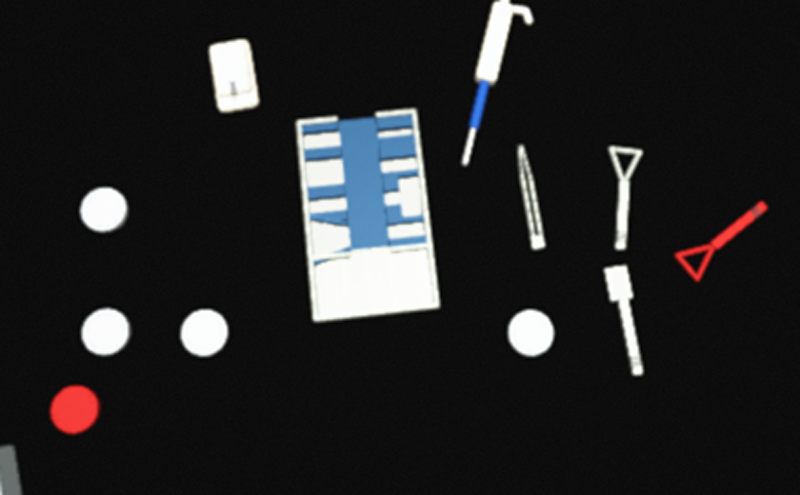

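The top view shows white dishes at crop (104,209), (106,332), (204,332) and (530,332), with a red decoy dish at (75,409). The steel instruments are forceps (530,197, points up), spreader (622,197) and spatula (625,320, head up), with a red decoy spreader at (720,240). There is no scraper. The bay is the tray's lower end at (375,282).

```bash
cat > h.py <<'E'
from bench import ctrl
import cv2, numpy as np
from scipy.spatial.transform import Rotation as R
def shot(cam):
    s=ctrl.get_state(); im=ctrl.get_image(cam)
    if 'extrinsics' in im: T=im['extrinsics']
    else:
        W=np.eye(4); W[:3,:3]=R.from_rotvec(s['tool_rot']).as_matrix(); W[:3,3]=s['position']; T=W@im['tool_from_camera']
    return im,im['camera_matrix'],T
def to_plane(uv,K,T,z):
    uv=np.atleast_2d(uv).astype(float)
    d=np.c_[(uv[:,0]-K[0,2])/K[0,0],-(uv[:,1]-K[1,2])/K[1,1],-np.ones(len(uv))]@T[:3,:3].T
    return T[:3,3]+d*((z-T[2,3])/d[:,2])[:,None]
def to_pix(P,K,T):
    p=(np.atleast_2d(P)-T[:3,3])@T[:3,:3]
    return np.c_[K[0,2]+K[0,0]*p[:,0]/-p[:,2],K[1,2]-K[1,1]*p[:,1]/-p[:,2]]
def blobs(im,K,T,z,amin=60):
    """bright components -> area, mean colour, centroid, enclosing circle, minAreaRect and head direction, in world on plane z"""
    c=im['color']; m=(c.max(2)>70).astype(np.uint8)
    n,lab,st,ce=cv2.connectedComponentsWithStats(m); out=[]
    for i in range(1,n):
        if st[i,4]<amin: continue
        x,y,w,h,_=st[i]
        edge=x<=0 or y<=0 or x+w>=c.shape[1] or y+h>=c.shape[0]
        v,u=np.nonzero(lab==i); P=to_plane(np.c_[u,v],K,T,z)[:,:2]
        rect=cv2.minAreaRect((P*1000).astype(np.float32))
        out.append(dict(px=ce[i].round(),n=st[i,4],col=c[lab==i].mean(0).round(),cen=P.mean(0),rect=rect,P=P,edge=edge))
    return out
def axis(b):
    """long axis of rect: centre(m), unit dir, length, width (mm)"""
    p=cv2.boxPoints(b['rect']); e=[p[1]-p[0],p[2]-p[1]]; l=[np.linalg.norm(a) for a in e]; k=int(l[1]>l[0])
    return np.array(b['rect'][0])/1000,e[k]/l[k],l[k],l[1-k]
def goal(x,y,z,yaw=None):
    """units to reach TCP (x,y,z), tool y (closing line) at yaw deg (mod 180), pointing down"""
    s=ctrl.get_state(); M=R.from_rotvec(s['tool_rot']).as_matrix()
    d=M.T@(np.array([x,y,z])-s['position'])/0.25
    a=np.zeros(3); c=np.degrees(np.arctan2(M[1,1],M[0,1]))
    if yaw is not None:
        dy=(yaw-c+90)%180-90; r=np.radians(c+dy); ty=np.array([np.cos(r),np.sin(r),0]); tz=np.array([0,0,-1.])
        G=np.c_[np.cross(ty,tz),ty,tz]; a=np.degrees(R.from_matrix(M.T@G).as_rotvec())/30
    print('slide',d.round(3),'ang',a.round(3),'| pos',s['position'].round(4),'yaw',round(c,1),'q7',round(s['joint_positions'][6],2),'t',round(s['time'],1),'w',round(s['grip_width'],3),'gf',round(s['grip_force'],1))
E
python3 - <<'E'
from h import *
im,K,T=shot('top')
for b in blobs(im,K,T,0.012):
    c,d,l,w=axis(b); print(b['px'],b['n'],b['col'],'cen',b['cen'].round(4),'rect',c.round(4),'dir',d.round(3),'L',l.round(1),w.round(1),'r',np.hypot(*b['cen']).round(3))
D=im['depth'];v,u=np.nonzero(D>0);p=np.c_[(u-K[0,2])/K[0,0],-(v-K[1,2])/K[1,1],-np.ones(len(u))]*D[v,u][:,None]
P=p@T[:3,:3].T+T[:3,3];print('bench z',np.median(P[:,2]))
for q in [(341,266),(254,230),(116,200)]:
    k=(abs(u-q[0])<4)&(abs(v-q[1])<4);print(q,np.median(P[k],0).round(4))
# the mask of the tray: corners at z=.018
bl=[b for b in blobs(im,K,T,0.018)if b['n']>3000]
for b in bl: print('tray',axis(b),cv2.boxPoints(b['rect']).round(0).tolist())
E
```

```text
[12. 38.] 1671 [ 47.  85. 150.] cen [1.0595 0.6972] rect [1.0624 0.6782] dir [0.994 0.114] L 251.9 105.8 r 1.268
[330.  37.] 33897 [ 79. 111. 152.] cen [ 1.0642 -0.2243] rect [ 1.0608 -0.2164] dir [ 0.005 -1.   ] L 1430.8 251.2 r 1.088
[93. 71.] 61 [83. 85. 80.] cen [0.9511 0.4581] rect [0.9524 0.4606] dir [ 0.158 -0.988] L 36.4 18.3 r 1.056
[318. 119.] 942 [182. 192. 207.] cen [ 0.8035 -0.1777] rect [ 0.7761 -0.1767] dir [ 0.946 -0.325] L 293.7 65.7 r 0.823
[182. 129.] 854 [230. 229. 224.] cen [0.7748 0.2016] rect [0.7753 0.2017] dir [0.984 0.179] L 110.7 63.7 r 0.801
[252. 203.] 7085 [178. 198. 212.] cen [0.5641 0.0097] rect [0.5692 0.0097] dir [0.995 0.096] L 295.2 178.2 r 0.564
[338. 195.] 397 [165. 168. 160.] cen [ 0.582  -0.2234] rect [ 0.5883 -0.2223] dir [0.992 0.129] L 154.7 21.8 r 0.623
[387. 190.] 439 [185. 188. 181.] cen [ 0.5949 -0.3575] rect [ 0.5857 -0.3603] dir [ 0.998 -0.066] L 154.2 49.9 r 0.694
[114. 200.] 493 [227. 228. 228.] cen [0.5764 0.3753] rect [0.5768 0.3755] dir [0.998 0.059] L 64.3 63.0 r 0.688
[437. 216.] 443 [186.  45.  43.] cen [ 0.5208 -0.4892] rect [
[... 817 characters left out ...]
122] dir [0.969 0.248] L 130.1 114.0 r 0.546
[257. 399.] 1658 [131. 131.  98.] cen [ 0.0723 -0.0018] rect [ 0.0735 -0.0005] dir [0.026 1.   ] L 212.3 90.9 r 0.072
bench z 0.0001474840703190594
(341, 266) [ 0.3913 -0.2215  0.0162]
(254, 230) [0.4906 0.0045 0.005 ]
(116, 200) [0.5742 0.3681 0.0167]
tray (array([ 1.0564823 , -0.21536853]), array([ 0.00509537, -0.99998707], dtype=float32), np.float32(1422.3333), np.float32(249.68097)) [[928.0, 495.0], [935.0, -927.0], [1185.0, -926.0], [1178.0, 496.0]]
tray (array([0.56777075, 0.00943551]), array([0.995428  , 0.09551505], dtype=float32), np.float32(293.43076), np.float32(177.12433)) [[413.0, 84.0], [430.0, -93.0], [722.0, -65.0], [705.0, 112.0]]
```

```bash
python3 - <<'E'
import cv2,numpy as np
a=cv2.imread('pics/scene0.png')
cv2.imwrite('pics/s0.png',cv2.resize(a,(800,600),interpolation=cv2.INTER_CUBIC))
b=cv2.imread('pics/top0.png')[150:330,310:560];cv2.imwrite('pics/t0c.png',cv2.resize(b,(800,576),interpolation=cv2.INTER_CUBIC))
E
```

```text
(no output)
```

View pics/s0.png

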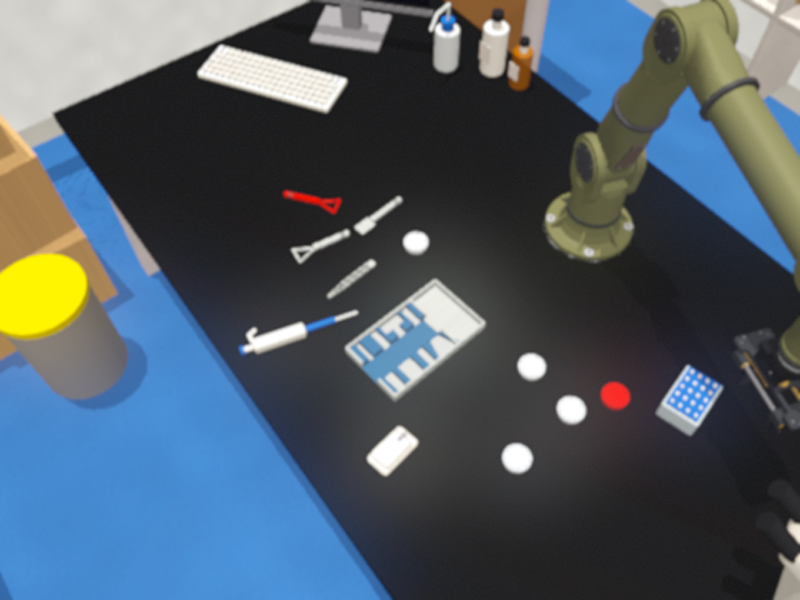

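View pics/t0c.png

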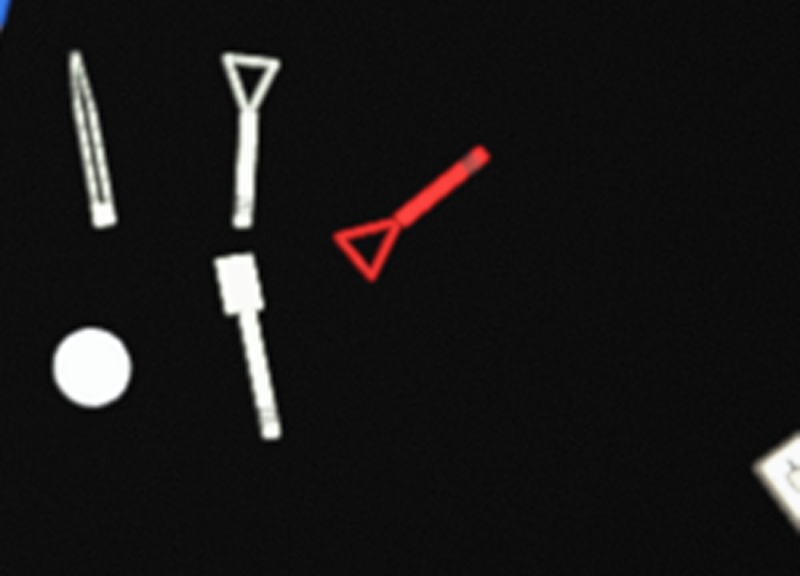

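The scene view confirms four white dishes and three steel instruments, with no scraper. The decoys are the red dish at scene-crop (615,396) and the red spreader at (312,200). The thing at the top picture's right edge is only the keyboard, and a tube rack stands by the gripper. In the close crop the steel spreader is at (248,140), the spatula at (245,340) and the forceps at (92,140), all with heads towards +x.

Next I look at the tray with the wrist camera.

```bash
python3 - <<'E'
from h import *
goal(0.55,0.03,0.33,95.5)
im=ctrl.get_image('wrist');print(im['camera_matrix'],im['tool_from_camera'].round(3))
M=R.from_rotvec(ctrl.get_state()['tool_rot']).as_matrix();print(M.round(3))
E
```

```text
slide [-2.031 -1.745 -0.386] ang [ 0.    0.   -0.84] | pos [0.2192 0.612  0.2336] yaw 70.3 q7 -0.06 t 0.9 w 0.997 gf 0.0
[[326.33391127   0.         280.20906561]
 [  0.         326.33391127 216.92728692]
 [  0.           0.           1.        ]] [[-0.     0.96   0.279  0.075]
 [ 1.     0.    -0.     0.   ]
 [-0.     0.279 -0.96  -0.151]
 [ 0.     0.     0.     1.   ]]
[[-0.941  0.337  0.   ]
 [ 0.337  0.941  0.   ]
 [-0.     0.    -1.   ]]
```

```bash
r='x'; python3 -m inch '[{"slide":[-0.68,-0.58,-0.386],"angular":[0,0,0],"claw":1},{"slide":[-0.68,-0.58,-0.386],"angular":[0,0,0],"claw":1},{"slide":[-0.68,-0.58,-0.386],"angular":[0,0,0],"claw":1},{"slide":[-0.68,-0.58,-0.386],"angular":[0,0,0],"claw":1},{"slide":[-0.68,-0.58,-0.386],"angular":[0,0,0],"claw":1}]'
python3 -m inch '[{"slide":[-0.68,-0.58,0],"angular":[0,0,0],"claw":1},{"slide":[-0.68,-0.58,0],"angular":[0,0,0],"claw":1},{"slide":[-0.68,-0.58,0],"angular":[0,0,0],"claw":1},{"slide":[-0.68,-0.58,0],"angular":[0,0,0],"claw":1},{"slide":[-0.68,-0.58,0],"angular":[0,0,0],"claw":1}]'
python3 -m inch '[{"slide":[-0.67,-0.58,0],"angular":[0,0,-0.84],"claw":1},{"slide":[-0.67,-0.58,0],"angular":[0,0,-0.84],"claw":1},{"slide":[-0.67,-0.58,0],"angular":[0,0,-0.84],"claw":1},{"slide":[-0.67,-0.58,0],"angular":[0,0,-0.84],"claw":1},{"slide":[-0.67,-0.58,0],"angular":[0,0,-0.84],"claw":1},{"slide":[-0.67,-0.58,0],"angular":[0,0,-0.84],"claw":1},{"slide":[-0.67,-0.58,0],"angular":[0,0,-0.84],"claw":1}]'
python3 - <<'E'
from h import *
goal(0.55,0.03,0.33,95.5)
im,K,T=shot('wrist');cv2.imwrite('pics/w1.png',im['color'][:,:,::-1])
for b in blobs(im,K,T,0.018):
    c,d,l,w=axis(b); print(b['px'],b['n'],b['edge'],'rect',c.round(4),'dir',d.round(3),l.round(1),w.round(1))
E
```

```text
time: 1.5
position: [0.3317, 0.4159, 0.3315]
tool_rot: [0.539, 3.094, 0.002]
ft_force: [0.9, 0.0, -0.2]
grip_width: 0.998
grip_force: 0.0
time: 2.0
position: [0.4438, 0.2191, 0.3306]
tool_rot: [0.548, 3.092, -0.0]
ft_force: [0.6, 0.8, 0.1]
grip_width: 1.001
grip_force: 0.0
time: 2.7
position: [0.5504, 0.0306, 0.33]
tool_rot: [0.147, -3.138, -0.001]
ft_force: [-0.1, 1.2, -0.6]
grip_width: 1.002
grip_force: 0.0
slide [ 0.002 -0.002 -0.   ] ang [ 0.001 -0.    -0.005] | pos [0.5504 0.0306 0.33  ] yaw 95.4 q7 1.6 t 2.7 w 1.002 gf 0.0
[557.  19.] 162 True rect [0.3197 0.3564] dir [0.947 0.321] 36.5 7.4
[101.  41.] 2224 False rect [ 0.3981 -0.2142] dir [ 0.093 -0.996] 66.1 60.9
[10. 77.] 1281 True rect [ 0.4365 -0.339 ] dir [0.99  0.142] 106.8 33.1
[437.  81.] 1996 False rect [0.4047 0.2241] dir [0.268 0.963] 63.8 62.6
[532.  93.] 2069 False rect [0.4087 0.3535] dir [ 0.28 -0.96] 67.9 62.3
[263. 176.] 24586 False rect [0.5692 0.0068] dir [0.995 0.096] 292.2 176.0
[ 13. 177.] 1559 True rect [ 0.5858 -0.3469] dir [ 0.992 -0.123] 148.5 43.5
[104. 181.] 1375 False rect [ 0.5896 -0.2196] dir [0.992 0.125] 150.5 21.2
[506. 215.] 1563 False rect [0.5751 0.3676] dir [0.571 0.821] 70.1 62.7
[157. 257.] 548 False rect [ 0.6891 -0.1451] dir [ 0.957 -0.29 ] 113.5 16.6
[327. 323.] 16952 True rect [0.7807 0.13  ] dir [ 0.093 -0.996] 791.4 166.4
```

View pics/w1.png

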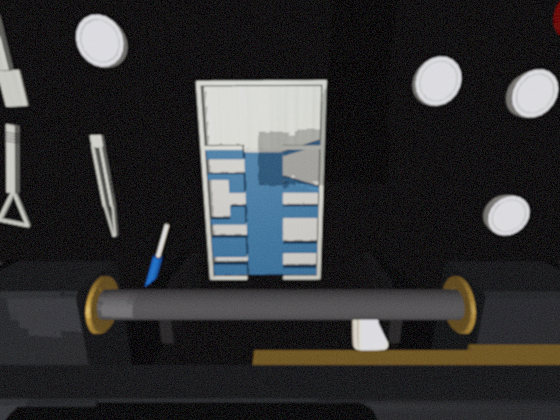

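The wrist view shows the whole tray (centre about pixel (263,176)), with the four white dishes and the instruments around it. The triangular pocket at (300,165) and the T pocket at (220,195) fix the lane order. I rectify the tray to measure its lanes.

```bash
python3 - <<'E'
from h import *
im,K,T=shot('wrist')
o=np.array([0.5692,0.0068]);a=np.radians(5.5);X=np.array([np.cos(a),np.sin(a)]);Y=np.array([-X[1],X[0]])
# ortho: columns = tray x (-150..150), rows = tray y (90..-90), 2.5 px/mm
gx,gy=np.meshgrid(np.arange(-150,150,.4),np.arange(95,-95,-.4))
P=o+(gx[...,None]*X+gy[...,None]*Y)/1000
uv=to_pix(np.c_[P.reshape(-1,2),np.full(gx.size,.014)],K,T).reshape(gx.shape+(2,)).astype(np.float32)
w=cv2.remap(im['color'][:,:,::-1].copy(),uv[...,0],uv[...,1],cv2.INTER_CUBIC)
for x in range(-140,141,20): cv2.line(w,(int((x+150)/.4),0),(int((x+150)/.4),475),(0,0,255) if x==0 else (0,200,0),1)
for y in range(-80,81,20): cv2.line(w,(0,int((95-y)/.4)),(750,int((95-y)/.4)),(0,0,255) if y==0 else (0,200,0),1)
cv2.imwrite('pics/o1.png',w)
E
```

```text
(no output)
```

View pics/o1.png

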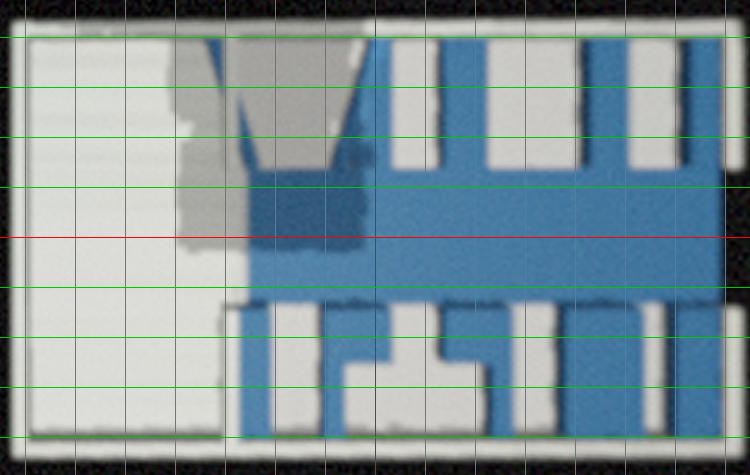

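Lane centres in tray x come out at -32 (spreader), 64 (spatula) and 112 (forceps), with the bay centre at -99.5. The tray origin is (0.5692, 0.0068), turned 5.5°. I start with the forceps.

```bash
cat >> h.py <<'E'
def look(z,near,name=None,rmax=.08):
    """wrist blobs with centre within rmax of near"""
    im,K,T=shot('wrist')
    if name: cv2.imwrite(f'pics/{name}.png',im['color'][:,:,::-1])
    for b in blobs(im,K,T,z):
        c,d,l,w=axis(b)
        if np.hypot(*(c-near))<rmax:
            q=(b['P']-c)@d*1000; e=(b['P']-c)@np.array([-d[1],d[0]])*1000
            prof=[(k,round(np.ptp(e[abs(q-k)<4]),1),round((e[abs(q-k)<4].max()+e[abs(q-k)<4].min())/2,1)) for k in (-65,-40,-15,0,15,40,65) if (abs(q-k)<4).any()]
            print(b['px'],b['n'],b['edge'],b['col'],'cen',b['cen'].round(4),'rect',c.round(4),'ang',np.degrees(np.arctan2(d[1],d[0])).round(2),'L',l.round(1),w.round(1),'prof',prof)
E
python3 -m inch '[{"slide":[-0.055,-1,0.52],"angular":[0,0,-0.06],"claw":1},{"slide":[-0.055,-1,0.52],"angular":[0,0,-0.06],"claw":1},{"slide":[-0.055,-1,0.52],"angular":[0,0,-0.06],"claw":1},{"slide":[-0.055,-1,0.52],"angular":[0,0,-0.06],"claw":1},{"slide":[-0.055,-1,0.52],"angular":[0,0,-0.06],"claw":1},{"slide":[-0.055,-1,0.52],"angular":[0,0,-0.06],"claw":1},{"slide":[-0.055,-1,0.52],"angular":[0,0,-0.06],"claw":1},{"slide":[-0.055,-1,0.52],"angular":[0,0,-0.06],"claw":1}]'
python3 - <<'E'
from h import *
goal(0.588,-0.22,0.2,97.2)
look(.009,(.589,-.22),'w2')
E
```

```text
time: 3.6
position: [0.5881, -0.2145, 0.1995]
tool_rot: [0.202, -3.134, -0.002]
ft_force: [-0.1, 0.7, 0.3]
grip_width: 0.999
grip_force: 0.0
slide [ 0.003 -0.022 -0.002] ang [ 0.003 -0.001  0.006] | pos [ 0.5881 -0.2145  0.1995] yaw 97.4 q7 2.17 t 3.6 w 0.999 gf 0.0
[424. 221.] 50896 True [136. 144. 143.] cen [ 0.6062 -0.0583] rect [ 0.6192 -0.1522] ang -82.7 L 584.3 357.6 prof [(-65, np.float64(102.2), np.float64(127.7)), (-40, np.float64(102.2), np.float64(127.7)), (-15, np.float64(158.4), np.float64(99.6)), (0, np.float64(132.7), np.float64(112.5)), (15, np.float64(102.1), np.float64(127.7)), (40, np.float64(103.4), np.float64(127.1)), (65, np.float64(102.1), np.float64(127.7))]
[270. 185.] 1736 False [167. 167. 162.] cen [ 0.5807 -0.227 ] rect [ 0.5919 -0.226 ] ang 7.25 L 152.8 18.3 prof [(-65, np.float64(18.3), np.float64(-0.0)), (-40, np.float64(15.6), np.float64(0.3)), (-15, np.float64(15.9), np.float64(0.1)), (0, np.float64(16.1), np.float64(0.0)), (15, np.float64(16.3), np.float64(1.0)), (40, np.float64(14.4), np.float64(0.8)), (65, np.float64(10.1), np.float64(0.7))]
```

View pics/w2.png

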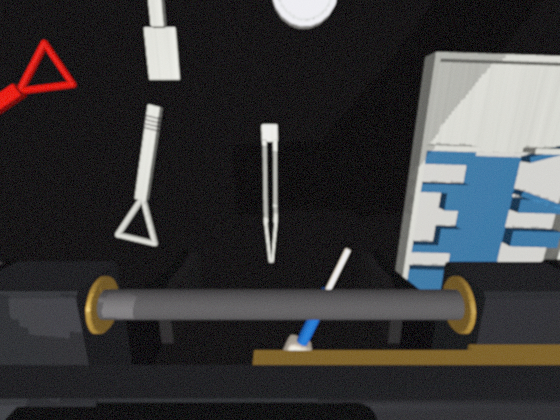

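The forceps lie at pixels (270,123)–(270,262), points towards the gripper, and nothing is near them. I re-measure now that the arm has settled.

```bash
python3 - <<'E'
from h import *
look(.009,(.589,-.22),None,.03)
goal(0.5905,-0.2235,0.06,97.2)
look(.009,(.589,-.22),None,.03)
im,K,T=shot('top')
for b in blobs(im,K,T,0.009):
    if 'forc' and np.hypot(*(b['cen']-[.585,-.222]))<.05: c,d,l,w=axis(b);print('top',c,np.degrees(np.arctan2(d[1],d[0])))
E
```

```text
[269. 185.] 1712 False [168. 168. 163.] cen [ 0.5809 -0.227 ] rect [ 0.5919 -0.2257] ang 7.3 L 152.9 17.4 prof [(-65, np.float64(17.3), np.float64(0.0)), (-40, np.float64(15.6), np.float64(-0.1)), (-15, np.float64(15.9), np.float64(-0.3)), (0, np.float64(16.1), np.float64(0.6)), (15, np.float64(16.3), np.float64(0.5)), (40, np.float64(14.4), np.float64(0.4)), (65, np.float64(10.1), np.float64(0.3))]
slide [ 0.    -0.042  0.562] ang [0.003 0.003 0.011] | pos [ 0.589  -0.2133  0.2006] yaw 97.5 q7 2.17 t 3.7 w 1.001 gf 0.0
[269. 184.] 1733 False [167. 167. 162.] cen [ 0.5811 -0.227 ] rect [ 0.5919 -0.226 ] ang 7.35 L 151.9 18.3 prof [(-65, np.float64(18.3), np.float64(-0.0)), (-40, np.float64(15.6), np.float64(0.3)), (-15, np.float64(15.9), np.float64(0.1)), (0, np.float64(16.1), np.float64(0.0)), (15, np.float64(15.2), np.float64(0.4)), (40, np.float64(14.4), np.float64(0.8)), (65, np.float64(10.2), np.float64(0.7))]
```

```bash
python3 -m inch '[{"slide":[-0.006,-0.046,0.4],"angular":[0,0,0],"claw":1},{"slide":[-0.006,-0.046,0.4],"angular":[0,0,0],"claw":1},{"slide":[-0.006,-0.046,0.4],"angular":[0,0,0],"claw":1},{"slide":[-0.006,-0.046,0.4],"angular":[0,0,0],"claw":1}]'
python3 - <<'E'
from h import *
goal(0.5915,-0.225,0.1,97.2)
look(.009,(.589,-.22),'w3',.05)
goal(0.5915,-0.225,0.1,97.2)
E
```

```text
time: 4.2
position: [0.5911, -0.2263, 0.1005]
tool_rot: [0.202, -3.134, -0.001]
ft_force: [0.6, 0.1, 1.1]
grip_width: 1.005
grip_force: 0.0
slide [-0.002  0.005  0.002] ang [ 0.001 -0.001  0.006] | pos [ 0.5911 -0.2263  0.1005] yaw 97.4 q7 2.23 t 4.2 w 1.005 gf 0.0
slide [0.002 0.008 0.009] ang [-0.002  0.005  0.006] | pos [ 0.5924 -0.227   0.1023] yaw 97.4 q7 2.23 t 4.2 w 1.001 gf 0.0
```

```bash
cat >> h.py <<'E'
def bar(z,near,ang,name=None):
    """steel handle near a point: lateral fit (centre at 'near' projection) and ends, rows above the gripper only"""
    im,K,T=shot('wrist')
    if name: cv2.imwrite(f'pics/{name}.png',im['color'][:,:,::-1])
    m=im['color'].max(2)>90; m[262:]=0
    v,u=np.nonzero(m); P=to_plane(np.c_[u,v],K,T,z)[:,:2]; a=np.radians(ang); d=np.array([np.cos(a),np.sin(a)]); n=np.array([-d[1],d[0]])
    q=(P-near)@d*1000; e=(P-near)@n*1000
    k=(abs(e)<35)&(abs(q)<90); q,e=q[k],e[k]
    rows=[(c,(e[abs(q-c)<1.5].max()+e[abs(q-c)<1.5].min())/2,np.ptp(e[abs(q-c)<1.5])) for c in range(-75,76,5) if (abs(q-c)<1.5).sum()>3]
    print('q range',q.min().round(1),q.max().round(1)); print([(c,round(m,1),round(w,1)) for c,m,w in rows])
E
python3 - <<'E'
from h import *
bar(.009,(.5915,-.2255),7.3,'w3')
E
```

```text
q range -75.4 34.3
[(-75, np.float64(-0.7), np.float64(16.5)), (-70, np.float64(-0.3), np.float64(17.3)), (-65, np.float64(-0.7), np.float64(16.7)), (-60, np.float64(-0.7), np.float64(16.8)), (-55, np.float64(-0.3), np.float64(16.2)), (-50, np.float64(0.1), np.float64(15.5)), (-45, np.float64(-0.2), np.float64(14.9)), (-40, np.float64(-0.2), np.float64(15.0)), (-35, np.float64(-0.2), np.float64(15.1)), (-30, np.float64(-0.2), np.float64(15.1)), (-25, np.float64(-0.2), np.float64(15.2)), (-20, np.float64(-0.2), np.float64(15.3)), (-15, np.float64(-0.1), np.float64(15.4)), (-10, np.float64(-0.1), np.float64(15.5)), (-5, np.float64(-0.1), np.float64(15.6)), (0, np.float64(-0.1), np.float64(15.7)), (5, np.float64(0.3), np.float64(15.0)), (10, np.float64(0.3), np.float64(15.0)), (15, np.float64(0.3), np.float64(15.1)), (20, np.float64(0.4), np.float64(15.2)), (25, np.float64(-0.0), np.float64(16.1)), (30, np.float64(0.0), np.float64(14.5)), (35, np.float64(0.4), np.float64(13.8))]
```

```bash
python3 -m inch '[{"slide":[0,0.004,0.2],"angular":[0,0,0],"claw":0},{"slide":[0,0.004,0.31],"angular":[0,0,0],"claw":0},{"slide":[0,0.004,0.35],"angular":[0,0,0],"claw":0},{"slide":[0,0.004,0.35],"angular":[0,0,0],"claw":0},{"slide":[0,0.004,0.35],"angular":[0,0,0],"claw":-1},{"slide":[0,0.004,0.35],"angular":[0,0,0],"claw":-1},{"slide":[0,0.004,0.35],"angular":[0,0,0],"claw":-1},{"slide":[0,0.004,0.35],"angular":[0,0,0],"claw":-1},{"slide":[0,0.004,0.35],"angular":[0,0,0],"claw":-1},{"slide":[0,0.004,0.35],"angular":[0,0,0],"claw":-1}]' 35
python3 -m inch '[{"slide":[0,0,0],"angular":[0,0,0],"claw":-1},{"slide":[0,0,-0.1],"angular":[0,0,0],"claw":-1},{"slide":[0,0,-0.25],"angular":[0,0,0],"claw":-1},{"slide":[0,0,-0.25],"angular":[0,0,0],"claw":-1},{"slide":[0,0,-0.25],"angular":[0,0,0],"claw":-1}]'
python3 - <<'E'
from h import *
goal(0.6807,0.0175,0.09,5.5)
bar(.07,(.5915,-.2255),7.3,'w4')
E
```

```text
time: 5.3
position: [0.5909, -0.2263, 0.0127]
tool_rot: [-0.2, 3.135, 0.0]
ft_force: [-0.1, 1.4, 1.1]
grip_width: 0.17
grip_force: 0.4
time: 5.8
position: [0.5913, -0.2265, 0.0758]
tool_rot: [-0.2, 3.133, -0.0]
ft_force: [-0.1, 0.4, -1.3]
grip_width: 0.154
grip_force: 35.0
slide [-0.479  0.923 -0.056] ang [-3.00e-03  2.00e-03 -2.94e+00] | pos [ 0.5913 -0.2265  0.0758] yaw 97.3 q7 2.25 t 5.8 w 0.154 gf 35.0
q range -75.2 -5.7
[(-75, np.float64(-1.4), np.float64(16.2)), (-70, np.float64(-1.4), np.float64(16.3)), (-65, np.float64(-1.4), np.float64(16.5)), (-60, np.float64(-1.4), np.float64(16.6)), (-55, np.float64(-1.7), np.float64(15.3)), (-50, np.float64(-1.6), np.float64(15.5)), (-45, np.float64(-1.4), np.float64(15.1)), (-40, np.float64(-1.4), np.float64(15.2)), (-35, np.float64(-1.4), np.float64(15.3)), (-30, np.float64(-1.4), np.float64(14.5)), (-25, np.float64(-1.4), np.float64(14.6)), (-20, np.float64(-1.4), np.float64(14.8)), (-15, np.float64(-1.4), np.float64(14.9)), (-10, np.float64(-1.4), np.float64(15.0)), (-5, np.float64(-1.7), np.float64(14.6))]
```

```bash
python3 -m inch '[{"slide":[-0.479,0.923,-0.1],"angular":[0,0,1],"claw":-1},{"slide":[-0.479,0.923,-0.1],"angular":[0,0,1],"claw":-1},{"slide":[-0.479,0.923,-0.1],"angular":[0,0,1],"claw":-1},{"slide":[-0.479,0.923,-0.1],"angular":[0,0,1],"claw":-1},{"slide":[-0.479,0.923,-0.1],"angular":[0,0,1],"claw":-1},{"slide":[-0.479,0.923,-0.1],"angular":[0,0,1],"claw":-1},{"slide":[-0.479,0.923,-0.1],"angular":[0,0,1],"claw":-1}]'
python3 -m inch '[{"slide":[0,0,0],"angular":[0,0,1],"claw":-1},{"slide":[0,0,0],"angular":[0,0,1],"claw":-1},{"slide":[0,0,0],"angular":[0,0,1],"claw":-1},{"slide":[0,0,0],"angular":[0,0,1],"claw":-1}]'
python3 -m inch '[{"slide":[0,0,0],"angular":[0,0,1],"claw":-1},{"slide":[0,0,0],"angular":[0,0,1],"claw":-1},{"slide":[0,0,0],"angular":[0,0,1],"claw":-1},{"slide":[0,0,0],"angular":[0,0,1],"claw":-1}]'
python3 - <<'E'
from h import *
goal(0.6807,0.0175,0.1,5.5)
look(.018,(.569,.007),'w5',.03)
E
```

```text
time: 6.55
position: [0.6799, 0.0222, 0.098]
tool_rot: [-0.608, -3.08, -0.0]
ft_force: [-0.2, -0.4, -1.1]
grip_width: 0.157
grip_force: 35.0
time: 6.95
position: [0.6788, 0.0139, 0.0989]
tool_rot: [-1.406, -2.808, 0.004]
ft_force: [-0.1, -0.1, -0.2]
grip_width: 0.153
grip_force: 35.0
time: 7.35
position: [0.6788, 0.014, 0.099]
tool_rot: [-2.086, -2.349, 0.004]
ft_force: [-0.8, 0.4, -0.4]
grip_width: 0.154
grip_force: 35.0
slide [ 0.013  0.009 -0.004] ang [-0.004  0.003  0.043] | pos [0.6788 0.014  0.099 ] yaw 6.8 q7 0.4 t 7.3 w 0.154 gf 35.0
```

View pics/w5.png

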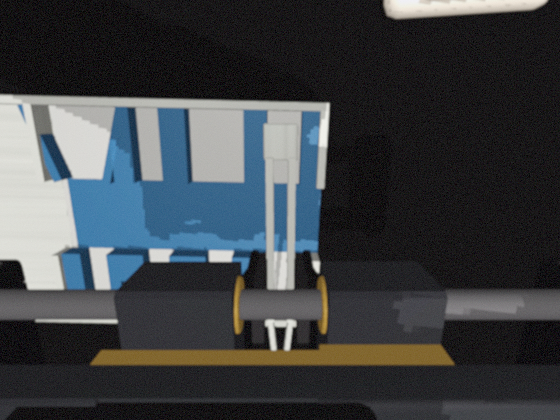

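The forceps are held, tail up at pixels (282,125)–(282,150), above their lane. I check the lane position from here.

```bash
cat >> h.py <<'E'
o=np.array([0.5692,0.0068]); ta=np.radians(5.5); X=np.array([np.cos(ta),np.sin(ta)]); Y=np.array([-X[1],X[0]])
def tray(P): P=np.atleast_2d(P)[:,:2]-o; return np.c_[P@X,P@Y]*1000
def world(x,y): return o+(x*X+y*Y)/1000
E
python3 - <<'E'
from h import *
im,K,T=shot('wrist');c=im['color'].astype(int)
for row in (150,165):
    r=c[row]; print(row,[(u,tray(to_plane((u,row),K,T,.014))[0].round(1).tolist()) for u in range(20,340) if (r[u,2]-r[u,0]>50)!=(r[u-1,2]-r[u-1,0]>50)])
# outer edges of far (+y) wall
for u in (100,200,300):
    col=c[:,u].max(1)>90; v=np.nonzero(col[:130])[0][0]; print('wall top edge',u,v,tray(to_plane((u,v),K,T,.018)).round(1))
for v in (120,160):
    u=np.nonzero(c[v,:360].max(1)>90)[0][-1]; print('x wall outer',v,u,tray(to_plane((u,v),K,T,.018)).round(1))
E
```

```text
150 [(42, [-59.2, 50.0]), (49, [-54.3, 50.1]), (50, [-53.6, 50.1]), (58, [-47.9, 50.2]), (108, [-12.3, 51.0]), (135, [6.9, 51.4]), (136, [7.6, 51.4]), (137, [8.3, 51.4]), (161, [25.4, 51.8]), (187, [43.9, 52.2]), (244, [84.3, 53.0]), (263, [97.8, 53.3]), (301, [124.8, 53.9]), (317, [136.2, 54.1])]
165 [(45, [-59.0, 39.4]), (57, [-50.4, 39.6]), (58, [-49.7, 39.6]), (60, [-48.2, 39.6]), (61, [-47.5, 39.6]), (64, [-45.3, 39.7]), (105, [-15.8, 40.3]), (136, [6.5, 40.8]), (137, [7.2, 40.8]), (139, [8.7, 40.8]), (162, [25.2, 41.2]), (189, [44.7, 41.6]), (244, [84.2, 42.4]), (265, [99.3, 42.8]), (300, [124.5, 43.3]), (316, [136.0, 43.5])]
wall top edge 100 98 [[-11.3  85.5]]
wall top edge 200 100 [[55.6 85.7]]
wall top edge 300 102 [[122.7  85.8]]
x wall outer 120 328 [[142.1  74.7]]
x wall outer 160 325 [[141.7  47.7]]
```

```bash
python3 -m inch '[{"slide":[0.013,0.009,0],"angular":[0,0,0.043],"claw":-1},{"slide":[0.013,0.009,0],"angular":[0,0,0.043],"claw":-1},{"slide":[0.013,0.009,0.1],"angular":[0,0,0.043],"claw":-1},{"slide":[0.013,0.009,0.2],"angular":[0,0,0.043],"claw":-1},{"slide":[0.013,0.009,0.26],"angular":[0,0,0.043],"claw":-1},{"slide":[0.013,0.009,0.26],"angular":[0,0,0.043],"claw":-1},{"slide":[0.013,0.009,0.26],"angular":[0,0,0.043],"claw":-1}]'
python3 - <<'E'
from h import *
goal(*world(112.3,0),0.0185,5.5)
E
```

```text
time: 8.15
position: [0.6824, 0.0209, 0.0355]
tool_rot: [2.102, 2.335, 0.0]
ft_force: [-0.8, -0.5, 0.8]
grip_width: 0.154
grip_force: 35.0
slide [-0.013 -0.007  0.068] ang [0.001 0.001 0.017] | pos [0.6824 0.0209 0.0355] yaw 6.0 q7 0.41 t 8.2 w 0.154 gf 35.0
```

```bash
for i in 1 2 ; do python3 -m inch '[{"slide":[0,0,0],"angular":[0,0,0],"claw":-1}]' | head -2; done
python3 - <<'E'
from h import *
goal(*world(112.3,0),0.0185,5.5)
im,K,T=shot('wrist');c=im['color'].astype(int)
cv2.imwrite('pics/w6.png',im['color'][:,:,::-1])
for row in (130,150):
    r=c[row]; print(row,[(u,tray(to_plane((u,row),K,T,.014))[0].round(1).tolist()) for u in range(120,380) if (r[u,2]-r[u,0]>50)!=(r[u-1,2]-r[u-1,0]>50)])
E
```

```text
time: 8.25
position: [0.6831, 0.021, 0.0366]
time: 8.35
position: [0.683, 0.0211, 0.0365]
slide [-0.013 -0.01   0.072] ang [ 0.004 -0.     0.017] | pos [0.683  0.0211 0.0365] yaw 6.0 q7 0.41 t 8.3 w 0.154 gf 35.0
130 [(146, [46.8, 74.8]), (218, [83.7, 75.2]), (250, [100.1, 75.3]), (299, [125.3, 75.5]), (321, [136.6, 75.6])]
150 [(148, [46.8, 64.8]), (219, [83.8, 65.1]), (250, [100.0, 65.2]), (298, [125.0, 65.4]), (320, [136.5, 65.5])]
```

View pics/w6.png

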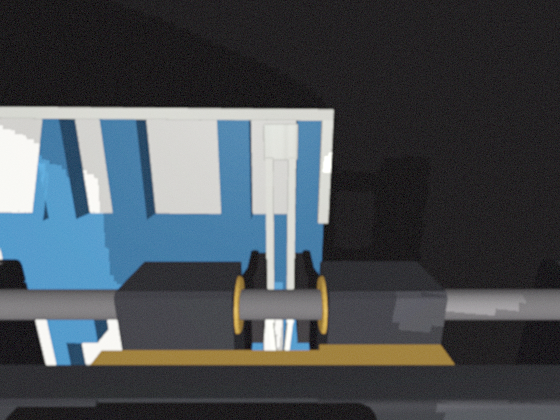

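The tail (col 281) sits about 2 mm to the +x side of its slot (cols 252–298). I correct that and lower.

```bash
python3 -m inch '[{"slide":[-0.013,-0.009,0],"angular":[0,0,0.02],"claw":-1},{"slide":[-0.013,-0.009,0],"angular":[0,0,0.02],"claw":-1},{"slide":[-0.013,-0.009,0.03],"angular":[0,0,0.02],"claw":-1},{"slide":[-0.013,-0.009,0.05],"angular":[0,0,0.02],"claw":-1},{"slide":[-0.013,-0.009,0.066],"angular":[0,0,0.02],"claw":-1},{"slide":[-0.013,-0.009,0.066],"angular":[0,0,0.02],"claw":-1},{"slide":[-0.013,-0.009,0.066],"angular":[0,0,0.02],"claw":-1}]'
python3 - <<'E'
from h import *
goal(*world(112.5,0),0.0185,5.5)
E
```

```text
time: 9.1
position: [0.68, 0.0177, 0.0182]
tool_rot: [-2.114, -2.324, 0.001]
ft_force: [-0.9, -1.3, -1.4]
grip_width: 0.155
grip_force: 35.0
slide [-0.001  0.004 -0.001] ang [-0.001  0.    -0.003] | pos [0.68   0.0177 0.0182] yaw 5.4 q7 0.42 t 9.1 w 0.155 gf 35.0
```

```bash
python3 -m inch '[{"slide":[0,0,0],"angular":[0,0,0],"claw":-0.3},{"slide":[0,0,0],"angular":[0,0,0],"claw":-0.3},{"slide":[0,0,0],"angular":[0,0,0],"claw":-0.3},{"slide":[0,0,0],"angular":[0,0,0],"claw":-0.3},{"slide":[0,0,-0.1],"angular":[0,0,0],"claw":-0.3},{"slide":[0,0,-0.3],"angular":[0,0,0],"claw":-0.3},{"slide":[0,0,-0.5],"angular":[0,0,0],"claw":-0.3},{"slide":[0,0,-0.7],"angular":[0,0,0],"claw":-0.3},{"slide":[0,0,-0.7],"angular":[0,0,0],"claw":-0.3}]'
python3 - <<'E'
from h import *
im,K,T=shot('wrist')
gx,gy=np.meshgrid(np.arange(-150,150,.5),np.arange(95,-95,-.5))
P=o+(gx[...,None]*X+gy[...,None]*Y)/1000
uv=to_pix(np.c_[P.reshape(-1,2),np.full(gx.size,.014)],K,T).reshape(gx.shape+(2,)).astype(np.float32)
cv2.imwrite('pics/o2.png',cv2.remap(im['color'][:,:,::-1].copy(),uv[...,0],uv[...,1],cv2.INTER_CUBIC)[:,250:])
goal(0.4115,-0.3482,0.2,-82.4)
im,K,T=shot('top')
for b in blobs(im,K,T,0.008):
    c,d,l,w=axis(b)
    if l<200 and c[0]<.7 : print(b['px'],b['n'],b['col'],c.round(4),np.degrees(np.arctan2(d[1],d[0])).round(1),l.round(0),w.round(0))
E
```

```text
time: 10.0
position: [0.6842, 0.0165, 0.2021]
tool_rot: [2.108, 2.317, 0.015]
ft_force: [-0.0, -0.3, 0.0]
grip_width: 0.353
grip_force: 0.0
slide [-1.352 -1.217 -0.017] ang [ 0.012 -0.012  2.927] | pos [0.6825 0.017  0.1982] yaw 5.4 q7 0.33 t 10.1 w 0.351 gf 0.0
[387. 190.] 488 [213. 215. 210.] [ 0.5868 -0.3616] -3.8 155.0 50.0
[437. 217.] 501 [213.  68.  65.] [ 0.5336 -0.495 ] -47.9 158.0 52.0
[388. 254.] 566 [227. 228. 225.] [ 0.412  -0.3494] 7.7 156.0 37.0
[338. 264.] 528 [238. 238. 238.] [ 0.3961 -0.2167] 89.1 66.0 65.0
[554. 298.] 269 [224. 222. 216.] [ 0.2989 -0.7741] -9.0 80.0 37.0
[266. 415.] 82 [75. 76. 62.] [ 0.0335 -0.0223] 63.9 47.0 14.0
```

View pics/o2.png

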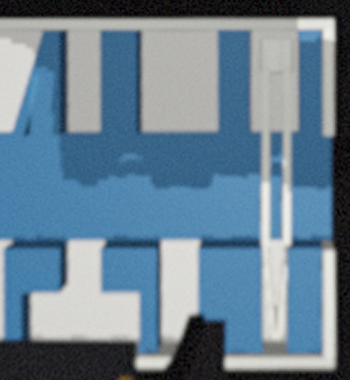

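The forceps lie in their slot: tail at (275,50), points at (275,320). Next, the spatula.

```bash
python3 -m inch '[{"slide":[-0.68,-0.61,0],"angular":[0,0,0],"claw":0.2},{"slide":[-0.68,-0.61,0],"angular":[0,0,0],"claw":0.2},{"slide":[-0.68,-0.61,0],"angular":[0,0,0],"claw":0.2},{"slide":[-0.68,-0.61,0],"angular":[0,0,0],"claw":0.2},{"slide":[-0.68,-0.61,0],"angular":[0,0,0],"claw":0.2},{"slide":[-0.68,-0.61,0],"angular":[0,0,0],"claw":0.2}]' | head -2
python3 -m inch '[{"slide":[-0.67,-0.607,0],"angular":[0,0,1],"claw":0.2},{"slide":[-0.67,-0.607,0],"angular":[0,0,1],"claw":0.2},{"slide":[-0.67,-0.607,0],"angular":[0,0,1],"claw":0.2},{"slide":[-0.67,-0.607,0],"angular":[0,0,1],"claw":0.2},{"slide":[-0.67,-0.607,0],"angular":[0,0,1],"claw":0.2},{"slide":[-0.67,-0.607,0],"angular":[0,0,1],"claw":0.2}]' | head -2
python3 -m inch '[{"slide":[0,0,0],"angular":[0,0,1],"claw":0.2},{"slide":[0,0,0],"angular":[0,0,1],"claw":0.2},{"slide":[0,0,0],"angular":[0,0,1],"claw":0.2},{"slide":[0,0,0],"angular":[0,0,1],"claw":0.2}]' | head -2
python3 -m inch '[{"slide":[0,0,0],"angular":[0,0,0.93],"claw":0.2},{"slide":[0,0,0],"angular":[0,0,0.93],"claw":0.2},{"slide":[0,0,0],"angular":[0,0,0.93],"claw":0.2},{"slide":[0,0,0],"angular":[0,0,0.93],"claw":0.2},{"slide":[0,0,0],"angular":[0,0,0.93],"claw":0.2},{"slide":[0,0,0],"angular":[0,0,0.93],"claw":0.2}]' | head -2
python3 - <<'E'
from h import *
goal(0.412,-0.349,0.1,-82.4)
look(.006,(.412,-.349),'w7',.06)
goal(0.412,-0.349,0.1,-82.4)
E
```

```text
time: 10.7
position: [0.5401, -0.1705, 0.1922]
time: 11.3
position: [0.4056, -0.3497, 0.1927]
time: 11.7
position: [0.4102, -0.3448, 0.1923]
time: 12.3
position: [0.4098, -0.3456, 0.1928]
slide [0.007 0.015 0.371] ang [-0.001  0.002  0.003] | pos [ 0.4098 -0.3456  0.1928] yaw -82.3 q7 -0.6 t 12.3 w 0.601 gf 0.0
[288. 178.] 3056 False [234. 234. 233.] cen [ 0.4314 -0.3509] rect [ 0.4131 -0.3539] ang 8.84 L 154.6 33.9 prof [(-65, np.float64(15.7), np.float64(2.0)), (-40, np.float64(15.4), np.float64(1.7)), (-15, np.float64(15.1), np.float64(0.2)), (0, np.float64(14.9), np.float64(0.0)), (15, np.float64(14.7), np.float64(-0.2)), (40, np.float64(33.9), np.float64(0.0)), (65, np.float64(33.2), np.float64(-0.4))]
slide [0.008 0.014 0.372] ang [-0.001  0.002  0.002] | pos [ 0.4096 -0.3459  0.1929] yaw -82.3 q7 -0.6 t 12.3 w 0.601 gf 0.0
```

```bash
python3 -m inch '[{"slide":[0.009,0.033,0.2],"angular":[0,0,0],"claw":0.2},{"slide":[0.009,0.033,0.4],"angular":[0,0,0],"claw":0.2},{"slide":[0.009,0.033,0.56],"angular":[0,0,0],"claw":0.2},{"slide":[0.009,0.033,0.56],"angular":[0,0,0],"claw":0.2},{"slide":[0.009,0.033,0.56],"angular":[0,0,0],"claw":0.2}]' | head -2
python3 - <<'E'
from h import *
goal(0.4131,-0.3535,0.0135,-82.2)
bar(.009,(.4131,-.3535),7.8,'w8')
goal(0.4131,-0.3535,0.0135,-82.2)
E
```

```text
time: 12.85
position: [0.4123, -0.3551, 0.054]
slide [ 0.004 -0.006  0.162] ang [ 0.     0.002 -0.01 ] | pos [ 0.4123 -0.3551  0.054 ] yaw -82.5 q7 -0.41 t 12.8 w 0.601 gf 0.0
q range -9.8 76.0
[(-10, np.float64(0.1), np.float64(11.7)), (-5, np.float64(0.4), np.float64(12.3)), (0, np.float64(0.0), np.float64(12.9)), (5, np.float64(-0.0), np.float64(12.8)), (10, np.float64(-0.1), np.float64(12.7)), (15, np.float64(-0.1), np.float64(12.6)), (20, np.float64(0.2), np.float64(13.1)), (25, np.float64(-0.2), np.float64(12.4)), (30, np.float64(-0.3), np.float64(29.5)), (35, np.float64(0.0), np.float64(30.0)), (40, np.float64(-0.0), np.float64(29.8)), (45, np.float64(-0.1), np.float64(29.6)), (50, np.float64(0.2), np.float64(29.9)), (55, np.float64(-0.1), np.float64(30.4)), (60, np.float64(-0.2), np.float64(30.2)), (65, np.float64(-0.2), np.float64(30.0)), (70, np.float64(-0.3), np.float64(29.7)), (75, np.float64(-0.0), np.float64(30.1))]
slide [ 0.    -0.01   0.167] ang [ 0.003 -0.003 -0.009] | pos [ 0.4133 -0.3559  0.0553] yaw -82.5 q7 -0.41 t 12.9 w 0.594 gf 0.0
```

Well aligned. Grasp and lift.

```bash
python3 -m inch '[{"slide":[0.002,-0.008,0.1],"angular":[0,0,0],"claw":0},{"slide":[0.002,-0.008,0.164],"angular":[0,0,0],"claw":0},{"slide":[0.002,-0.008,0.164],"angular":[0,0,0],"claw":0},{"slide":[0.002,-0.008,0.164],"angular":[0,0,0],"claw":-1},{"slide":[0.002,-0.008,0.164],"angular":[0,0,0],"claw":-1},{"slide":[0.002,-0.008,0.164],"angular":[0,0,0],"claw":-1},{"slide":[0.002,-0.008,0.164],"angular":[0,0,0],"claw":-1},{"slide":[0.002,-0.008,0.164],"angular":[0,0,0],"claw":-1},{"slide":[0.002,-0.008,0.164],"angular":[0,0,0],"claw":-1},{"slide":[0.002,-0.008,0.164],"angular":[0,0,0],"claw":-1}]' 35
python3 -m inch '[{"slide":[0,0,0],"angular":[0,0,0],"claw":-1},{"slide":[0,0,-0.15],"angular":[0,0,0],"claw":-1},{"slide":[0,0,-0.35],"angular":[0,0,0],"claw":-1},{"slide":[0,0,-0.35],"angular":[0,0,0],"claw":-1},{"slide":[0,0,-0.35],"angular":[0,0,0],"claw":-1}]'
python3 - <<'E'
from h import *
goal(*world(64.1,0),0.1,5.5)
s=ctrl.get_state();bar(s['position'][2]-.003,s['position'][:2],7.6)
E
```

```text
time: 13.9
position: [0.4129, -0.3529, 0.0129]
tool_rot: [3.135, 0.206, 0.001]
ft_force: [-1.0, 1.2, 3.8]
grip_width: 0.137
grip_force: 35.0
time: 14.4
position: [0.4133, -0.3528, 0.1007]
tool_rot: [3.135, 0.207, 0.003]
ft_force: [-0.7, 0.5, -1.2]
grip_width: 0.133
grip_force: 35.0
slide [ 1.063 -1.335  0.005] ang [ 0.003 -0.003 -2.932] | pos [ 0.4133 -0.3528  0.1007] yaw -82.5 q7 -0.46 t 14.4 w 0.133 gf 35.0
q range 9.9 75.9
[(10, np.float64(-0.4), np.float64(12.2)), (15, np.float64(-0.4), np.float64(12.2)), (20, np.float64(-0.4), np.float64(12.1)), (25, np.float64(-0.5), np.float64(12.0)), (30, np.float64(3.0), np.float64(18.7)), (35, np.float64(-0.5), np.float64(29.4)), (40, np.float64(-0.5), np.float64(29.2)), (45, np.float64(-0.2), np.float64(29.4)), (50, np.float64(-0.5), np.float64(29.6)), (55, np.float64(-0.5), np.float64(29.4)), (60, np.float64(-0.3), np.float64(29.5)), (65, np.float64(-0.3), np.float64(29.3)), (70, np.float64(-0.5), np.float64(29.5)), (75, np.float64(-0.5), np.float64(29.2))]
```

```bash
python3 -m inch '[{"slide":[0.53,-0.67,0],"angular":[0,0,0],"claw":-1},{"slide":[0.53,-0.67,0],"angular":[0,0,0],"claw":-1},{"slide":[0.53,-0.67,0],"angular":[0,0,0],"claw":-1},{"slide":[0.53,-0.67,0],"angular":[0,0,0],"claw":-1},{"slide":[0.53,-0.67,0],"angular":[0,0,0],"claw":-1},{"slide":[0.53,-0.67,0],"angular":[0,0,0],"claw":-1}]' | head -2
python3 -m inch '[{"slide":[0.533,-0.665,0],"angular":[0,0,-1],"claw":-1},{"slide":[0.533,-0.665,0],"angular":[0,0,-1],"claw":-1},{"slide":[0.533,-0.665,0],"angular":[0,0,-1],"claw":-1},{"slide":[0.533,-0.665,0],"angular":[0,0,-1],"claw":-1},{"slide":[0.533,-0.665,0],"angular":[0,0,-1],"claw":-1},{"slide":[0.533,-0.665,0],"angular":[0,0,-1],"claw":-1}]' | head -2
python3 -m inch '[{"slide":[0,0,0],"angular":[0,0,-1],"claw":-1},{"slide":[0,0,0],"angular":[0,0,-1],"claw":-1},{"slide":[0,0,0],"angular":[0,0,-1],"claw":-1},{"slide":[0,0,0],"angular":[0,0,-1],"claw":-1}]' | head -2
python3 -m inch '[{"slide":[0,0,0],"angular":[0,0,-0.93],"claw":-1},{"slide":[0,0,0],"angular":[0,0,-0.93],"claw":-1},{"slide":[0,0,0],"angular":[0,0,-0.93],"claw":-1},{"slide":[0,0,0],"angular":[0,0,-0.93],"claw":-1},{"slide":[0,0,0],"angular":[0,0,-0.93],"claw":-1},{"slide":[0,0,0],"angular":[0,0,-0.93],"claw":-1}]'
python3 - <<'E'
from h import *
goal(*world(64.1,0),0.1,5.5)
s=ctrl.get_state();bar(s['position'][2]-.003,s['position'][:2],95.5)
E
```

```text
time: 15.05
position: [0.5224, -0.166, 0.0982]
time: 15.65
position: [0.6324, 0.0134, 0.0987]
time: 16.05
position: [0.6307, 0.0077, 0.0996]
time: 16.65
position: [0.6315, 0.0096, 0.0997]
tool_rot: [-2.12, -2.318, 0.002]
ft_force: [-0.2, -0.1, -0.3]
grip_width: 0.133
grip_force: 35.0
slide [ 0.013  0.007 -0.001] ang [-0.002  0.002 -0.013] | pos [0.6315 0.0096 0.0997] yaw 5.1 q7 0.25 t 16.6 w 0.133 gf 35.0
q range 7.6 84.9
[(10, np.float64(0.0), np.float64(69.4)), (15, np.float64(-0.0), np.float64(69.8)), (20, np.float64(0.1), np.float64(69.7)), (25, np.float64(-0.1), np.float64(69.6)), (30, np.float64(0.1), np.float64(69.5)), (35, np.float64(0.0), np.float64(69.9)), (40, np.float64(0.2), np.float64(69.7)), (45, np.float64(-0.1), np.float64(69.6)), (50, np.float64(-0.1), np.float64(69.8)), (55, np.float64(0.0), np.float64(69.8)), (60, np.float64(-0.0), np.float64(70.0)), (65, np.float64(0.1), np.float64(69.8)), (70, np.float64(-0.1), np.float64(69.7)), (75, np.float64(0.1), np.float64(69.6))]
```

```bash
python3 -m inch '[{"slide":[0.012,0.006,0],"angular":[0,0,-0.013],"claw":-1},{"slide":[0.012,0.006,0],"angular":[0,0,-0.013],"claw":-1},{"slide":[0.012,0.006,0.1],"angular":[0,0,-0.013],"claw":-1},{"slide":[0.012,0.006,0.2],"angular":[0,0,-0.013],"claw":-1},{"slide":[0.012,0.006,0.26],"angular":[0,0,-0.013],"claw":-1},{"slide":[0.012,0.006,0.26],"angular":[0,0,-0.013],"claw":-1},{"slide":[0.012,0.006,0.26],"angular":[0,0,-0.013],"claw":-1},{"slide":[0.012,0.006,0.26],"angular":[0,0,-0.013],"claw":-1}]'
python3 - <<'E'
from h import *
goal(*world(64.1,0),0.0185,5.5)
im,K,T=shot('wrist');c=im['color'].astype(int)
for row in (200,):
    r=c[row]; print(row,[(u,tray(to_plane((u,row),K,T,.014))[0].round(1).tolist()) for u in range(120,480) if (r[u,2]-r[u,0]>50)!=(r[u-1,2]-r[u-1,0]>50)])
goal(*world(64.1,0),0.0185,5.5)
cv2.imwrite('pics/w9.png',im['color'][:,:,::-1])
E
```

```text
time: 17.5
position: [0.6348, 0.0159, 0.0364]
tool_rot: [2.105, 2.33, 0.003]
ft_force: [0.1, -0.5, -1.1]
grip_width: 0.129
grip_force: 35.0
slide [-0.011 -0.008  0.072] ang [0.004 0.    0.01 ] | pos [0.6348 0.0159 0.0364] yaw 5.8 q7 0.29 t 17.5 w 0.129 gf 35.0
200 [(126, [-16.3, 37.6]), (166, [5.5, 37.7]), (203, [25.6, 37.8]), (237, [44.1, 37.9]), (311, [84.4, 38.1]), (340, [100.2, 38.1]), (381, [122.6, 38.2]), (382, [123.1, 38.2]), (385, [124.8, 38.2]), (409, [137.9, 38.3])]
slide [-0.011 -0.009  0.072] ang [ 0.005 -0.     0.01 ] | pos [0.6348 0.0159 0.0365] yaw 5.8 q7 0.29 t 17.6 w 0.131 gf 35.0
```

View pics/w9.png

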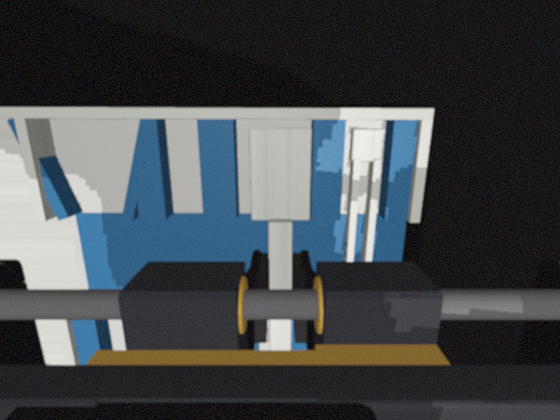

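The blade (cols 250–311) sits 2 mm to the +x side of its pocket (237–311), as the numbers say. I correct, lower and release, then rise.

```bash
python3 -m inch '[{"slide":[-0.011,-0.008,0],"angular":[0,0,0.01],"claw":-1},{"slide":[-0.011,-0.008,0],"angular":[0,0,0.01],"claw":-1},{"slide":[-0.011,-0.008,0.03],"angular":[0,0,0.01],"claw":-1},{"slide":[-0.011,-0.008,0.05],"angular":[0,0,0.01],"claw":-1},{"slide":[-0.011,-0.008,0.066],"angular":[0,0,0.01],"claw":-1},{"slide":[-0.011,-0.008,0.066],"angular":[0,0,0.01],"claw":-1},{"slide":[-0.011,-0.008,0.066],"angular":[0,0,0.01],"claw":-1}]'
python3 - <<'E'
from h import *
goal(*world(64.1,0),0.0185,5.5)
E
```

```text
time: 18.25
position: [0.6318, 0.0131, 0.0181]
tool_rot: [-2.112, -2.325, 0.001]
ft_force: [-0.7, 0.6, -0.5]
grip_width: 0.132
grip_force: 35.0
slide [-0.001  0.005 -0.001] ang [-0.001  0.     0.   ] | pos [0.6318 0.0131 0.0181] yaw 5.5 q7 0.3 t 18.2 w 0.132 gf 35.0
```

```bash
python3 -m inch '[{"slide":[0,0,0],"angular":[0,0,0],"claw":-0.4},{"slide":[0,0,0],"angular":[0,0,0],"claw":-0.4},{"slide":[0,0,0],"angular":[0,0,0],"claw":-0.4},{"slide":[0,0,0],"angular":[0,0,0],"claw":-0.4},{"slide":[0,0,-0.1],"angular":[0,0,0],"claw":-0.4},{"slide":[0,0,-0.3],"angular":[0,0,0],"claw":-0.4},{"slide":[0,0,-0.5],"angular":[0,0,0],"claw":-0.4},{"slide":[0,0,-0.7],"angular":[0,0,0],"claw":-0.4},{"slide":[0,0,-0.7],"angular":[0,0,0],"claw":-0.4}]'
python3 - <<'E'
from h import *
im,K,T=shot('wrist');cv2.imwrite('pics/w10.png',im['color'][:,:,::-1])
im,K,T=shot('top')
for b in blobs(im,K,T,0.008):
    c,d,l,w=axis(b)
    if l<200 and c[0]<.7 : print(b['px'],b['n'],b['col'],c.round(4),np.degrees(np.arctan2(d[1],d[0])).round(1),l.round(0),w.round(0))
goal(0.586,-0.358,0.2,-94)
E
```

```text
time: 19.15
position: [0.6364, 0.0123, 0.2019]
tool_rot: [2.107, 2.318, 0.017]
ft_force: [0.5, -0.2, -0.8]
grip_width: 0.305
grip_force: 0.0
[387. 190.] 493 [217. 218. 215.] [ 0.5868 -0.3616] -3.8 155.0 50.0
[114. 200.] 529 [236. 236. 236.] [0.5765 0.3771] 89.4 69.0 66.0
[437. 217.] 510 [216.  73.  70.] [ 0.5343 -0.4958] -47.9 160.0 52.0
[115. 264.] 569 [236. 236. 236.] [0.4067 0.3634] 3.3 67.0 66.0
[338. 264.] 534 [238. 239. 239.] [ 0.3961 -0.2167] 89.1 66.0 65.0
[554. 298.] 276 [224. 222. 217.] [ 0.2977 -0.7739] -9.0 83.0 37.0
[ 99. 305.] 589 [237.  90.  86.] [0.3056 0.3975] 46.6 66.0 66.0
[ 47. 355.] 2724 [157. 201. 231.] [0.1879 0.5143] 14.4 133.0 118.0
slide [-1.459 -0.329 -0.021] ang [ 0.006  0.003 -2.683] | pos [0.6328 0.013  0.1952] yaw 5.5 q7 0.21 t 19.2 w 0.302 gf 0.0
```

```bash
python3 -m inch '[{"slide":[-0.73,-0.165,0],"angular":[0,0,0],"claw":0.2},{"slide":[-0.73,-0.165,0],"angular":[0,0,0],"claw":0.2},{"slide":[-0.73,-0.165,0],"angular":[0,0,0],"claw":0.2},{"slide":[-0.73,-0.165,0],"angular":[0,0,0],"claw":0.2},{"slide":[-0.73,-0.165,0],"angular":[0,0,0],"claw":0.2}]' | head -2
python3 -m inch '[{"slide":[-0.73,-0.165,0],"angular":[0,0,1],"claw":0.2},{"slide":[-0.73,-0.165,0],"angular":[0,0,1],"claw":0.2},{"slide":[-0.73,-0.165,0],"angular":[0,0,1],"claw":0.2},{"slide":[-0.73,-0.165,0],"angular":[0,0,1],"claw":0.2},{"slide":[-0.73,-0.165,0],"angular":[0,0,1],"claw":0.2}]' | head -2
python3 -m inch '[{"slide":[0,0,0],"angular":[0,0,1],"claw":0.2},{"slide":[0,0,0],"angular":[0,0,1],"claw":0.2},{"slide":[0,0,0],"angular":[0,0,1],"claw":0.2},{"slide":[0,0,0],"angular":[0,0,1],"claw":0.2}]' | head -2
python3 -m inch '[{"slide":[0,0,0],"angular":[0,0,1],"claw":0.2},{"slide":[0,0,0],"angular":[0,0,1],"claw":0.2},{"slide":[0,0,0],"angular":[0,0,1],"claw":0.2},{"slide":[0,0,0],"angular":[0,0,1],"claw":0.2}]' | head -2
python3 -m inch '[{"slide":[0,0,0],"angular":[0,0,0.31],"claw":0.2},{"slide":[0,0,0],"angular":[0,0,0.31],"claw":0.2},{"slide":[0,0,0],"angular":[0,0,0.31],"claw":0.2},{"slide":[0,0,0],"angular":[0,0,0.31],"claw":0.2}]' | head -2
python3 - <<'E'
from h import *
goal(0.586,-0.358,0.1,-93.8)
look(.008,(.586,-.358),'w11',.06)
goal(0.586,-0.358,0.1,-93.8)
E
```

```text
time: 19.75
position: [0.6048, -0.1808, 0.192]
time: 20.25
position: [0.5804, -0.3647, 0.1915]
time: 20.65
position: [0.585, -0.356, 0.1913]
time: 21.05
position: [0.5851, -0.3559, 0.1913]
time: 21.45
position: [0.5849, -0.3574, 0.1928]
slide [0.005 0.002 0.371] ang [-0.002  0.001  0.006] | pos [ 0.5849 -0.3574  0.1928] yaw -93.6 q7 -0.73 t 21.4 w 0.596 gf 0.0
[284. 179.] 2842 False [223. 223. 221.] cen [ 0.6043 -0.3624] rect [ 0.5881 -0.365 ] ang -3.64 L 155.2 50.6 prof [(-65, np.float64(15.5), np.float64(8.6)), (-40, np.float64(16.3), np.float64(6.9)), (-15, np.float64(16.0), np.float64(5.9)), (0, np.float64(15.8), np.float64(4.8)), (15, np.float64(16.6), np.float64(3.3)), (40, np.float64(27.4), np.float64(1.9)), (65, np.float64(47.7), np.float64(-0.5))]
slide [0.005 0.001 0.373] ang [-0.001  0.001  0.005] | pos [ 0.5849 -0.3577  0.1931] yaw -93.7 q7 -0.73 t 21.5 w 0.597 gf 0.0
```

```bash
python3 -m inch '[{"slide":[0.015,0.01,0.2],"angular":[0,0,0.127],"claw":0.2},{"slide":[0.015,0.01,0.4],"angular":[0,0,0.127],"claw":0.2},{"slide":[0.015,0.01,0.55],"angular":[0,0,0.127],"claw":0.2},{"slide":[0.015,0.01,0.55],"angular":[0,0,0.127],"claw":0.2},{"slide":[0.015,0.01,0.55],"angular":[0,0,0.127],"claw":0.2}]' | head -2
python3 - <<'E'
from h import *
goal(0.5884,-0.3602,0.0135,-97.6)
bar(.008,(.5884,-.3602),-7.6,'w12')
goal(0.5884,-0.3602,0.0135,-97.6)
E
```

```text
time: 22.0
position: [0.5885, -0.3612, 0.0567]
slide [-0.001 -0.004  0.173] ang [0.001 0.    0.001] | pos [ 0.5885 -0.3612  0.0567] yaw -97.6 q7 -0.73 t 22.0 w 0.602 gf 0.0
q range -10.0 76.2
[(-10, np.float64(-0.6), np.float64(13.9)), (-5, np.float64(-0.6), np.float64(13.8)), (0, np.float64(-0.3), np.float64(14.4)), (5, np.float64(-0.3), np.float64(14.3)), (10, np.float64(-0.3), np.float64(14.2)), (15, np.float64(-0.3), np.float64(14.1)), (20, np.float64(-0.3), np.float64(14.0)), (25, np.float64(-0.0), np.float64(13.3)), (30, np.float64(-0.3), np.float64(15.1)), (35, np.float64(-0.0), np.float64(19.3)), (40, np.float64(-0.0), np.float64(22.9)), (45, np.float64(-0.0), np.float64(27.7)), (50, np.float64(-0.0), np.float64(32.3)), (55, np.float64(-0.0), np.float64(35.8)), (60, np.float64(0.2), np.float64(39.8)), (65, np.float64(0.2), np.float64(44.2)), (70, np.float64(-0.1), np.float64(48.1)), (75, np.float64(-0.1), np.float64(47.9))]
slide [-0.005 -0.007  0.179] ang [ 0.003 -0.005  0.001] | pos [ 0.5893 -0.362   0.0584] yaw -97.6 q7 -0.73 t 22.1 w 0.595 gf 0.0
```

```bash
python3 -m inch '[{"slide":[-0.002,-0.004,0.1],"angular":[0,0,0],"claw":0},{"slide":[-0.002,-0.004,0.175],"angular":[0,0,0],"claw":0},{"slide":[-0.002,-0.004,0.175],"angular":[0,0,0],"claw":0},{"slide":[-0.002,-0.004,0.175],"angular":[0,0,0],"claw":-1},{"slide":[-0.002,-0.004,0.175],"angular":[0,0,0],"claw":-1},{"slide":[-0.002,-0.004,0.175],"angular":[0,0,0],"claw":-1},{"slide":[-0.002,-0.004,0.175],"angular":[0,0,0],"claw":-1},{"slide":[-0.002,-0.004,0.175],"angular":[0,0,0],"claw":-1},{"slide":[-0.002,-0.004,0.175],"angular":[0,0,0],"claw":-1},{"slide":[-0.002,-0.004,0.175],"angular":[0,0,0],"claw":-1}]' 35
python3 -m inch '[{"slide":[0,0,0],"angular":[0,0,0],"claw":-1},{"slide":[0,0,-0.15],"angular":[0,0,0],"claw":-1},{"slide":[0,0,-0.35],"angular":[0,0,0],"claw":-1},{"slide":[0,0,-0.35],"angular":[0,0,0],"claw":-1},{"slide":[0,0,-0.35],"angular":[0,0,0],"claw":-1}]'
python3 - <<'E'
from h import *
goal(*world(-32,0),0.1,5.5)
s=ctrl.get_state();bar(s['position'][2]-.004,s['position'][:2],-7.6)
E
```

```text
time: 23.05
position: [0.5882, -0.3599, 0.0125]
tool_rot: [-3.135, 0.208, -0.0]
ft_force: [-0.6, -0.1, 0.8]
grip_width: 0.129
grip_force: 35.0
time: 23.55
position: [0.5886, -0.3603, 0.101]
tool_rot: [3.134, -0.208, 0.004]
ft_force: [-0.8, -0.4, -1.5]
grip_width: 0.136
grip_force: 35.0
slide [-0.396 -1.416  0.003] ang [-2.000e-03 -4.000e-03  2.563e+00] | pos [ 0.5886 -0.3603  0.101 ] yaw -97.6 q7 -0.75 t 23.6 w 0.136 gf 35.0
q range 9.5 76.0
[(10, np.float64(0.0), np.float64(13.4)), (15, np.float64(0.0), np.float64(13.3)), (20, np.float64(0.0), np.float64(13.2)), (25, np.float64(0.0), np.float64(13.1)), (30, np.float64(-0.0), np.float64(12.9)), (35, np.float64(-0.0), np.float64(17.7)), (40, np.float64(0.2), np.float64(21.9)), (45, np.float64(-0.0), np.float64(26.1)), (50, np.float64(-0.0), np.float64(30.7)), (55, np.float64(0.2), np.float64(34.7)), (60, np.float64(0.2), np.float64(39.1)), (65, np.float64(-0.0), np.float64(42.9)), (70, np.float64(-0.0), np.float64(47.2)), (75, np.float64(-0.0), np.float64(46.9))]
```

```bash
python3 -m inch '[{"slide":[-0.2,-0.71,0],"angular":[0,0,0],"claw":-1},{"slide":[-0.2,-0.71,0],"angular":[0,0,0],"claw":-1},{"slide":[-0.2,-0.71,0],"angular":[0,0,0],"claw":-1},{"slide":[-0.2,-0.71,0],"angular":[0,0,0],"claw":-1},{"slide":[-0.2,-0.71,0],"angular":[0,0,0],"claw":-1}]' | head -2
python3 -m inch '[{"slide":[-0.196,-0.706,0],"angular":[0,0,-1],"claw":-1},{"slide":[-0.196,-0.706,0],"angular":[0,0,-1],"claw":-1},{"slide":[-0.196,-0.706,0],"angular":[0,0,-1],"claw":-1},{"slide":[-0.196,-0.706,0],"angular":[0,0,-1],"claw":-1},{"slide":[-0.196,-0.706,0],"angular":[0,0,-1],"claw":-1}]' | head -2
python3 -m inch '[{"slide":[0,0,0],"angular":[0,0,-1],"claw":-1},{"slide":[0,0,0],"angular":[0,0,-1],"claw":-1},{"slide":[0,0,0],"angular":[0,0,-1],"claw":-1},{"slide":[0,0,0],"angular":[0,0,-1],"claw":-1}]' | head -2
python3 -m inch '[{"slide":[0,0,0],"angular":[0,0,-1],"claw":-1},{"slide":[0,0,0],"angular":[0,0,-1],"claw":-1},{"slide":[0,0,0],"angular":[0,0,-1],"claw":-1},{"slide":[0,0,0],"angular":[0,0,-1],"claw":-1}]' | head -2
python3 -m inch '[{"slide":[0,0,0],"angular":[0,0,-0.437],"claw":-1},{"slide":[0,0,0],"angular":[0,0,-0.437],"claw":-1},{"slide":[0,0,0],"angular":[0,0,-0.437],"claw":-1},{"slide":[0,0,0],"angular":[0,0,-0.437],"claw":-1},{"slide":[0,0,0],"angular":[0,0,-0.437],"claw":-1}]'
python3 - <<'E'
from h import *
goal(*world(-32,0),0.1,5.5)
E
```

```text
time: 24.1
position: [0.5616, -0.169, 0.097]
time: 24.6
position: [0.5355, 0.0107, 0.0981]
time: 25.0
position: [0.5361, 0.0026, 0.0989]
time: 25.4
position: [0.5361, 0.0024, 0.0988]
time: 25.9
position: [0.5366, 0.0034, 0.0994]
tool_rot: [-2.115, -2.323, 0.001]
ft_force: [0.4, 0.1, -1.0]
grip_width: 0.131
grip_force: 35.0
slide [ 0.001  0.003 -0.002] ang [-0.001  0.001 -0.005] | pos [0.5366 0.0034 0.0994] yaw 5.4 q7 0.24 t 25.9 w 0.131 gf 35.0
```

```bash
python3 -m inch '[{"slide":[0,0,0.1],"angular":[0,0,0],"claw":-1},{"slide":[0,0,0.2],"angular":[0,0,0],"claw":-1},{"slide":[0,0,0.25],"angular":[0,0,0],"claw":-1},{"slide":[0,0,0.25],"angular":[0,0,0],"claw":-1},{"slide":[0,0,0.25],"angular":[0,0,0],"claw":-1},{"slide":[0,0,0.25],"angular":[0,0,0],"claw":-1}]' | head -2
python3 - <<'E'
from h import *
goal(*world(-32,0),0.0185,5.5)
im,K,T=shot('wrist');c=im['color'].astype(int)
for row in (120,140,200):
    r=c[row]; print(row,[(u,tray(to_plane((u,row),K,T,.014))[0].round(1).tolist()) for u in range(120,480) if (r[u,2]-r[u,0]>50)!=(r[u-1,2]-r[u-1,0]>50)])
goal(*world(-32,0),0.0185,5.5)
cv2.imwrite('pics/w13.png',im['color'][:,:,::-1])
E
```

```text
time: 26.5
position: [0.5378, 0.0041, 0.0384]
slide [-0.001 -0.002  0.08 ] ang [ 0.004 -0.    -0.   ] | pos [0.5378 0.0041 0.0384] yaw 5.5 q7 0.31 t 26.5 w 0.131 gf 35.0
120 [(207, [-67.5, 77.3]), (216, [-62.9, 77.3]), (332, [-3.2, 77.3]), (351, [6.6, 77.3]), (386, [24.7, 77.3]), (387, [25.2, 77.3]), (388, [25.7, 77.3]), (389, [26.2, 77.3]), (390, [26.8, 77.3]), (427, [45.9, 77.3])]
140 [(214, [-64.5, 67.3]), (217, [-62.9, 67.3]), (329, [-4.3, 67.3]), (350, [6.7, 67.3]), (388, [26.6, 67.2]), (425, [46.1, 67.2])]
200 [(235, [-54.8, 35.1]), (247, [-48.2, 35.1]), (306, [-15.6, 35.0]), (346, [6.4, 35.0]), (382, [26.3, 35.0]), (383, [26.8, 35.0]), (384, [27.4, 35.0]), (418, [46.2, 35.0])]
slide [-0.002 -0.002  0.08 ] ang [ 0.004 -0.001 -0.   ] | pos [0.5378 0.0042 0.0384] yaw 5.5 q7 0.31 t 26.6 w 0.132 gf 35.0
```

View pics/w13.png

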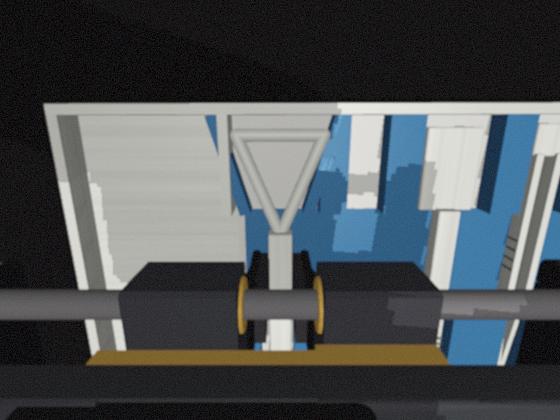

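The loop (cols 232–330) is centred over the triangular pocket. I lower and release.

```bash
python3 -m inch '[{"slide":[-0.001,0,0.03],"angular":[0,0,0],"claw":-1},{"slide":[-0.001,0,0.05],"angular":[0,0,0],"claw":-1},{"slide":[-0.001,0,0.077],"angular":[0,0,0],"claw":-1},{"slide":[-0.001,0,0.077],"angular":[0,0,0],"claw":-1},{"slide":[-0.001,0,0.077],"angular":[0,0,0],"claw":-1}]'
python3 - <<'E'
from h import *
goal(*world(-31.5,0),0.0185,5.5)
E
```

```text
time: 27.05
position: [0.5366, 0.0038, 0.0176]
tool_rot: [-2.112, -2.325, 0.001]
ft_force: [0.6, -0.8, -1.1]
grip_width: 0.131
grip_force: 35.0
slide [-0.     0.005 -0.004] ang [-0.001  0.    -0.   ] | pos [0.5366 0.0038 0.0176] yaw 5.5 q7 0.34 t 27.1 w 0.131 gf 35.0
```

```bash
python3 -m inch '[{"slide":[0,0,0],"angular":[0,0,0],"claw":-0.4},{"slide":[0,0,0],"angular":[0,0,0],"claw":-0.4},{"slide":[0,0,0],"angular":[0,0,0],"claw":-0.4},{"slide":[0,0,0],"angular":[0,0,0],"claw":-0.4},{"slide":[0,0,-0.1],"angular":[0,0,0],"claw":-0.4},{"slide":[0,0,-0.3],"angular":[0,0,0],"claw":-0.4},{"slide":[0,0,-0.5],"angular":[0,0,0],"claw":-0.4},{"slide":[0,0,-0.7],"angular":[0,0,0],"claw":-0.4},{"slide":[0,0,-0.7],"angular":[0,0,0],"claw":-0.4}]' | head -2
python3 -m inch '[{"slide":[0,0,0],"angular":[0,0,0],"claw":1},{"slide":[0,0,0],"angular":[0,0,0],"claw":1}]' |head -2
python3 - <<'E'
from h import *
im,K,T=shot('wrist')
gx,gy=np.meshgrid(np.arange(-150,150,.4),np.arange(95,-95,-.4))
P=o+(gx[...,None]*X+gy[...,None]*Y)/1000
uv=to_pix(np.c_[P.reshape(-1,2),np.full(gx.size,.014)],K,T).reshape(gx.shape+(2,)).astype(np.float32)
cv2.imwrite('pics/o3.png',cv2.remap(im['color'][:,:,::-1].copy(),uv[...,0],uv[...,1],cv2.INTER_CUBIC))
goal(0.398,-0.2155,0.15,95.5)
E
```

```text
time: 27.95
position: [0.5412, 0.0036, 0.1999]
time: 28.15
position: [0.536, 0.004, 0.192]
slide [-0.821 -0.632  0.168] ang [-0.004 -0.003 -3.   ] | pos [0.5358 0.0039 0.1917] yaw 5.5 q7 0.15 t 28.2 w 0.446 gf 0.0
```

View pics/o3.png

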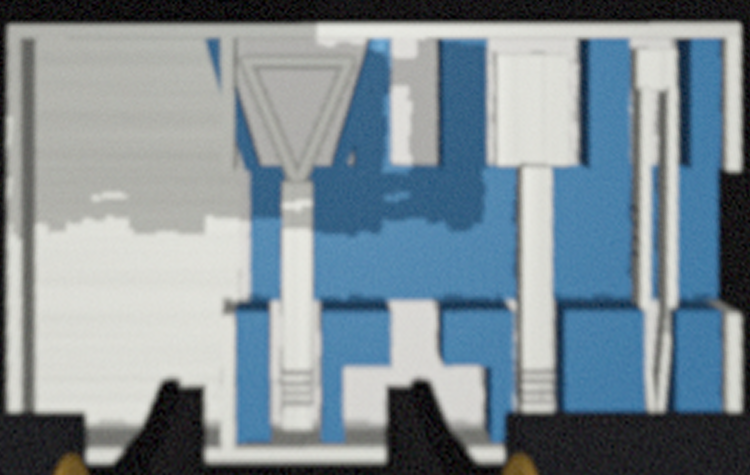

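All three instruments lie in their compartments: spreader (297,230), spatula (537,230), forceps (655,230). Now the dishes, starting with the one at y < 0.

```bash
python3 -m inch '[{"slide":[-0.821,-0.632,0],"angular":[0,0,1],"claw":1},{"slide":[-0.821,-0.632,0],"angular":[0,0,1],"claw":1},{"slide":[-0.821,-0.632,0],"angular":[0,0,1],"claw":1},{"slide":[-0.821,-0.632,0],"angular":[0,0,1],"claw":1},{"slide":[-0.821,-0.632,0],"angular":[0,0,1],"claw":1},{"slide":[-0.821,-0.632,0],"angular":[0,0,1],"claw":1},{"slide":[-0.821,-0.632,0],"angular":[0,0,1],"claw":1}]' | head -2
python3 -m inch '[{"slide":[0,0,0.1],"angular":[0,0,1],"claw":1},{"slide":[0,0,0.1],"angular":[0,0,1],"claw":1},{"slide":[0,0,0.1],"angular":[0,0,1],"claw":1},{"slide":[0,0,0.1],"angular":[0,0,1],"claw":1}]' | head -2
python3 -m inch '[{"slide":[0,0,0.07],"angular":[0,0,1],"claw":1},{"slide":[0,0,0.07],"angular":[0,0,1],"claw":1},{"slide":[0,0,0.07],"angular":[0,0,1],"claw":1},{"slide":[0,0,0.07],"angular":[0,0,1],"claw":1},{"slide":[0,0,0.07],"angular":[0,0,1],"claw":1},{"slide":[0,0,0.07],"angular":[0,0,1],"claw":1}]' | head -2
cat >> h.py <<'E'
def dish(near,z=.016,base=0.0,name=None):
    """centre of the white dish near a point: ellipse fit of its top outline on plane z"""
    im,K,T=shot('wrist')
    if name: cv2.imwrite(f'pics/{name}.png',im['color'][:,:,::-1])
    c=im['color'].astype(int); m=((c.min(2)>120)).astype(np.uint8); m[265:]=0
    n,lab,st,ce=cv2.connectedComponentsWithStats(m)
    for i in range(1,n):
        if st[i,4]<600: continue
        P=to_plane(ce[i],K,T,z)[0,:2]
        if np.hypot(*(P-near))>.04: continue
        v,u=np.nonzero(lab==i); W=to_plane(np.c_[u,v],K,T,z)[:,:2].astype(np.float32)
        cc,r=cv2.minEnclosingCircle(W*1000); print('dish',ce[i].round(0),st[i].tolist(),'cen',W.mean(0).round(4),'circ',np.round(np.array(cc)/1000,4),round(r,1),'bb',np.ptp(W*1000,axis=0).round(1))
E
python3 - <<'E'
from h import *
goal(0.398,-0.2155,0.15,-84.5)
dish((.398,-.2155),name='w14')
goal(0.398,-0.2155,0.15,-84.5)
E
```

```text
time: 28.9
position: [0.3978, -0.2167, 0.1922]
time: 29.3
position: [0.3997, -0.2135, 0.167]
time: 29.9
position: [0.3995, -0.2144, 0.1499]
slide [-0.006  0.004 -0.   ] ang [0.001 0.003 0.008] | pos [ 0.3995 -0.2144  0.1499] yaw -84.3 q7 -1.13 t 29.9 w 1.003 gf 0.0
dish [283. 213.] [250, 181, 67, 66, 3402] cen [ 0.3985 -0.2175] circ [ 0.3977 -0.2173] 30.9 bb [61.5 60.2]
slide [-0.006  0.003  0.   ] ang [0.001 0.002 0.006] | pos [ 0.3995 -0.2147  0.1501] yaw -84.3 q7 -1.13 t 29.9 w 1.001 gf 0.0
```

```bash
python3 -m inch '[{"slide":[-0.007,0.011,0],"angular":[0,0,0],"claw":1},{"slide":[-0.007,0.011,0.2],"angular":[0,0,0],"claw":1},{"slide":[-0.007,0.011,0.4],"angular":[0,0,0],"claw":1},{"slide":[-0.007,0.011,0.5],"angular":[0,0,0],"claw":1},{"slide":[-0.007,0.011,0.54],"angular":[0,0,0],"claw":1},{"slide":[-0.007,0.011,0.54],"angular":[0,0,0],"claw":1},{"slide":[-0.007,0.011,0.54],"angular":[0,0,0],"claw":-1},{"slide":[-0.007,0.011,0.54],"angular":[0,0,0],"claw":-1},{"slide":[-0.007,0.011,0.54],"angular":[0,0,0],"claw":-1},{"slide":[-0.007,0.011,0.54],"angular":[0,0,0],"claw":-1}]' 30
python3 -m inch '[{"slide":[0,0,0],"angular":[0,0,0],"claw":-1},{"slide":[0,0,-0.15],"angular":[0,0,0],"claw":-1},{"slide":[0,0,-0.3],"angular":[0,0,0],"claw":-1},{"slide":[0,0,-0.3],"angular":[0,0,0],"claw":-1},{"slide":[0,0,-0.3],"angular":[0,0,0],"claw":-1}]'
python3 - <<'E'
from h import *
goal(*world(-99,0),0.09,-84.5)
E
```

```text
time: 30.95
position: [0.3985, -0.2184, 0.0162]
tool_rot: [-3.137, -0.151, -0.003]
ft_force: [0.2, -0.4, 0.3]
grip_width: 0.719
grip_force: 0.0
time: 31.45
position: [0.3987, -0.2179, 0.0912]
tool_rot: [-3.136, -0.152, -0.005]
ft_force: [0.1, 0.7, -0.5]
grip_width: 0.675
grip_force: 30.0
slide [ 0.37  -0.829  0.008] ang [-0.004 -0.007  0.002] | pos [ 0.3987 -0.2179  0.0912] yaw -84.4 q7 -1.0 t 31.4 w 0.675 gf 30.0
```

```bash
python3 -m inch '[{"slide":[0.368,-0.829,-0.02],"angular":[0,0,0],"claw":-1},{"slide":[0.368,-0.829,-0.02],"angular":[0,0,0],"claw":-1},{"slide":[0.368,-0.829,-0.02],"angular":[0,0,0],"claw":-1},{"slide":[0.368,-0.829,-0.02],"angular":[0,0,0],"claw":-1},{"slide":[0.368,-0.829,-0.02],"angular":[0,0,0],"claw":-1},{"slide":[0.368,-0.829,-0.02],"angular":[0,0,0],"claw":-1},{"slide":[0.368,-0.829,-0.02],"angular":[0,0,0],"claw":-1},{"slide":[0.368,-0.829,-0.02],"angular":[0,0,0],"claw":-1}]'
python3 - <<'E'
from h import *
goal(*world(-99.5,0),0.0215,-84.5)
im,K,T=shot('wrist');cv2.imwrite('pics/w15.png',im['color'][:,:,::-1])
s=ctrl.get_state();p=s['position'];dish(p[:2],p[2]+.0015)
E
```

```text
time: 32.25
position: [0.4684, -0.0049, 0.0945]
tool_rot: [3.137, 0.147, -0.004]
ft_force: [-0.0, -0.4, -0.5]
grip_width: 0.68
grip_force: 30.0
slide [ 0.009 -0.008  0.292] ang [ 0.002  0.004 -0.004] | pos [ 0.4684 -0.0049  0.0945] yaw -84.6 q7 -1.46 t 32.2 w 0.68 gf 30.0
```

View pics/w15.png

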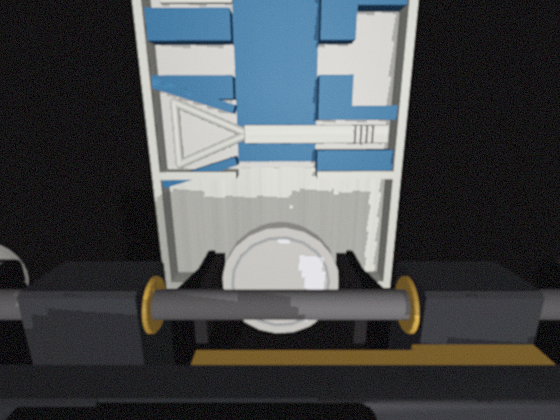

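The dish is held at pixel (282,278) over the bay, whose walls are at cols 165 and 395. I lower it and release.

```bash
python3 -m inch '[{"slide":[0.008,-0.008,0],"angular":[0,0,0],"claw":-1},{"slide":[0.008,-0.008,0.15],"angular":[0,0,0],"claw":-1},{"slide":[0.008,-0.008,0.25],"angular":[0,0,0],"claw":-1},{"slide":[0.008,-0.008,0.25],"angular":[0,0,0],"claw":-1},{"slide":[0.008,-0.008,0.25],"angular":[0,0,0],"claw":-1},{"slide":[0.008,-0.008,0.25],"angular":[0,0,0],"claw":-1}]'
python3 - <<'E'
from h import *
goal(*world(-99.5,0),0.0205,-84.5)
E
```

```text
time: 32.95
position: [0.4725, -0.0013, 0.0344]
tool_rot: [-3.137, -0.15, -0.004]
ft_force: [-0.2, 1.2, 0.0]
grip_width: 0.676
grip_force: 30.0
slide [-0.01   0.005  0.056] ang [-0.001 -0.005 -0.001] | pos [ 0.4725 -0.0013  0.0344] yaw -84.5 q7 -1.34 t 33.0 w 0.676 gf 30.0
```

```bash
python3 -m inch '[{"slide":[-0.009,0.005,0.03],"angular":[0,0,0],"claw":-1},{"slide":[-0.009,0.005,0.045],"angular":[0,0,0],"claw":-1},{"slide":[-0.009,0.005,0.055],"angular":[0,0,0],"claw":-1},{"slide":[-0.009,0.005,0.055],"angular":[0,0,0],"claw":-1},{"slide":[-0.009,0.005,0.055],"angular":[0,0,0],"claw":-1}]'
python3 -m inch '[{"slide":[0,0,0],"angular":[0,0,0],"claw":-1},{"slide":[0,0,0],"angular":[0,0,0],"claw":-1}]'
python3 - <<'E'
from h import *
goal(*world(-99.5,0),0.0205,-84.5)
E
```

```text
time: 33.45
position: [0.4692, -0.0025, 0.021]
tool_rot: [-3.136, -0.151, 0.003]
ft_force: [-8.0, 0.9, 20.8]
grip_width: 0.679
grip_force: 30.0
time: 33.65
position: [0.4692, -0.0025, 0.021]
tool_rot: [-3.136, -0.151, 0.002]
ft_force: [-7.6, 0.1, 21.2]
grip_width: 0.676
grip_force: 30.0
slide [0.004 0.001 0.002] ang [-0.004  0.003  0.   ] | pos [ 0.4692 -0.0025  0.021 ] yaw -84.5 q7 -1.32 t 33.6 w 0.676 gf 30.0
```

```bash
python3 -m inch '[{"slide":[0,0,-0.004],"angular":[0,0,0],"claw":0.6},{"slide":[0,0,-0.004],"angular":[0,0,0],"claw":0.8},{"slide":[0,0,-0.004],"angular":[0,0,0],"claw":1},{"slide":[0,0,-0.004],"angular":[0,0,0],"claw":1},{"slide":[0,0,-0.1],"angular":[0,0,0],"claw":1},{"slide":[0,0,-0.3],"angular":[0,0,0],"claw":1},{"slide":[0,0,-0.5],"angular":[0,0,0],"claw":1},{"slide":[0,0,-0.5],"angular":[0,0,0],"claw":1},{"slide":[0,0,-0.5],"angular":[0,0,0],"claw":1}]'
cat >> h.py <<'E'
def pile(z,dx=0):
    """round top of pile at height z: Hough circle on the edges of the orthophoto at z around bay centre"""
    im,K,T=shot('wrist'); s=.5
    gx,gy=np.meshgrid(np.arange(-150,-40,s),np.arange(60,-60,-s)); P=o+(gx[...,None]*X+gy[...,None]*Y)/1000
    uv=to_pix(np.c_[P.reshape(-1,2),np.full(gx.size,z)],K,T).reshape(gx.shape+(2,)).astype(np.float32)
    w=cv2.remap(im['color'][:,:,::-1].copy(),uv[...,0],uv[...,1],cv2.INTER_LINEAR); cv2.imwrite('pics/pile.png',w)
    g=cv2.GaussianBlur(cv2.cvtColor(w,cv2.COLOR_BGR2GRAY),(5,5),1)
    C=cv2.HoughCircles(g,cv2.HOUGH_GRADIENT_ALT,1,8,param1=80,param2=.5,minRadius=52,maxRadius=66)
    print('pile', None if C is None else [(round(float(-150+c[0]*s),1),round(float(60-c[1]*s),1),round(float(c[2]*s),1)) for c in C[0]])
E
python3 - <<'E'
from h import *
goal(0.4045,0.226,0.15,-84.5)
pile(.021)
im,K,T=shot('top')
for b in blobs(im,K,T,0.012):
    c,d,l,w=axis(b)
    if l<200 and c[0]<.7 : print(b['px'],b['n'],b['col'],c.round(4),l.round(0),w.round(0))
E
```

```text
time: 34.55
position: [0.4699, -0.0021, 0.1453]
tool_rot: [-3.136, -0.152, -0.004]
ft_force: [0.0, -0.6, -1.0]
grip_width: 0.999
grip_force: 0.0
slide [-0.172 -0.933 -0.017] ang [-0.004 -0.005  0.001] | pos [ 0.4699 -0.0021  0.1453] yaw -84.5 q7 -1.54 t 34.5 w 0.999 gf 0.0
pile [(-100.0, -1.0, 29.1)]
[114. 200.] 541 [238. 239. 238.] [0.5767 0.3755] 69.0 68.0
[437. 217.] 536 [222.  90.  86.] [ 0.5335 -0.494 ] 160.0 52.0
[115. 264.] 580 [238. 239. 239.] [0.4062 0.3618] 68.0 66.0
[167. 264.] 564 [241. 241. 241.] [0.4028 0.229 ] 67.0 64.0
[554. 299.] 291 [226. 224. 220.] [ 0.2978 -0.771 ] 82.0 37.0
[ 99. 305.] 608 [238. 111. 106.] [0.3039 0.3952] 70.0 64.0
[ 47. 355.] 2750 [180. 225. 239.] [0.1884 0.5119] 133.0 118.0
```

```bash
python3 -m inch '[{"slide":[-0.172,-0.933,-0.017],"angular":[0,0,0],"claw":1},{"slide":[-0.172,-0.933,-0.017],"angular":[0,0,0],"claw":1},{"slide":[-0.172,-0.933,-0.017],"angular":[0,0,0],"claw":1},{"slide":[-0.172,-0.933,-0.017],"angular":[0,0,0],"claw":1},{"slide":[-0.172,-0.933,-0.017],"angular":[0,0,0],"claw":1},{"slide":[-0.172,-0.933,-0.017],"angular":[0,0,0],"claw":1},{"slide":[-0.172,-0.933,-0.017],"angular":[0,0,0],"claw":1},{"slide":[-0.172,-0.933,-0.017],"angular":[0,0,0],"claw":1}]' | head -2
python3 - <<'E'
from h import *
dish((.4045,.226),name='w16')
goal(0.4045,0.226,0.015,-84.5)
E
```

```text
time: 35.45
position: [0.4038, 0.2236, 0.1473]
dish [276. 211.] [243, 178, 68, 67, 3496] cen [0.4052 0.2265] circ [0.4044 0.2261] 30.9 bb [61.3 59.9]
slide [ 0.003 -0.01   0.53 ] ang [ 0.003  0.003 -0.005] | pos [0.4041 0.2236 0.1476] yaw -84.6 q7 -2.06 t 35.5 w 0.997 gf 0.0
```

```bash
python3 -m inch '[{"slide":[0.003,-0.011,0],"angular":[0,0,0],"claw":1},{"slide":[0.003,-0.011,0.2],"angular":[0,0,0],"claw":1},{"slide":[0.003,-0.011,0.4],"angular":[0,0,0],"claw":1},{"slide":[0.003,-0.011,0.5],"angular":[0,0,0],"claw":1},{"slide":[0.003,-0.011,0.53],"angular":[0,0,0],"claw":1},{"slide":[0.003,-0.011,0.53],"angular":[0,0,0],"claw":1},{"slide":[0.003,-0.011,0.53],"angular":[0,0,0],"claw":-1},{"slide":[0.003,-0.011,0.53],"angular":[0,0,0],"claw":-1},{"slide":[0.003,-0.011,0.53],"angular":[0,0,0],"claw":-1},{"slide":[0.003,-0.011,0.53],"angular":[0,0,0],"claw":-1}]' 30
python3 -m inch '[{"slide":[0,0,0],"angular":[0,0,0],"claw":-1},{"slide":[0,0,0],"angular":[0,0,0],"claw":-1},{"slide":[0,0,-0.15],"angular":[0,0,0],"claw":-1},{"slide":[0,0,-0.35],"angular":[0,0,0],"claw":-1},{"slide":[0,0,-0.35],"angular":[0,0,0],"claw":-1},{"slide":[0,0,-0.35],"angular":[0,0,0],"claw":-1}]'
python3 - <<'E'
from h import *
goal(*world(-99.8,-0.7),0.1,-84.5)
E
```

```text
time: 36.5
position: [0.405, 0.2288, 0.017]
tool_rot: [-3.136, -0.151, -0.002]
ft_force: [-0.2, -0.0, 0.1]
grip_width: 0.72
grip_force: 0.3
time: 37.1
position: [0.4049, 0.229, 0.1045]
tool_rot: [-3.135, -0.151, -0.003]
ft_force: [-0.3, 0.2, -0.7]
grip_width: 0.676
grip_force: 30.0
slide [0.169 0.951 0.016] ang [-0.005 -0.003  0.001] | pos [0.4049 0.229  0.1045] yaw -84.5 q7 -2.02 t 37.1 w 0.676 gf 30.0
```

```bash
python3 -m inch '[{"slide":[0.169,0.951,0],"angular":[0,0,0],"claw":-1},{"slide":[0.169,0.951,0],"angular":[0,0,0],"claw":-1},{"slide":[0.169,0.951,0],"angular":[0,0,0],"claw":-1},{"slide":[0.169,0.951,0],"angular":[0,0,0],"claw":-1},{"slide":[0.169,0.951,0],"angular":[0,0,0],"claw":-1},{"slide":[0.169,0.951,0],"angular":[0,0,0],"claw":-1},{"slide":[0.169,0.951,0],"angular":[0,0,0],"claw":-1},{"slide":[0.169,0.951,0.1],"angular":[0,0,0],"claw":-1},{"slide":[0.169,0.951,0.16],"angular":[0,0,0],"claw":-1},{"slide":[0.169,0.951,0.16],"angular":[0,0,0],"claw":-1}]' |head -2
python3 -m inch '[{"slide":[0,0,0],"angular":[0,0,0],"claw":-1},{"slide":[0,0,0],"angular":[0,0,0],"claw":-1}]' | head -2
python3 - <<'E'
from h import *
goal(*world(-99.8,-0.7),0.038,-84.5)
E
```

```text
time: 38.1
position: [0.4664, -0.003, 0.0609]
time: 38.3
position: [0.4697, -0.0036, 0.064]
slide [ 0.001 -0.     0.104] ang [-0.001 -0.002  0.003] | pos [ 0.4697 -0.0036  0.064 ] yaw -84.4 q7 -1.39 t 38.3 w 0.676 gf 30.0
```

```bash
python3 -m inch '[{"slide":[0,0,0.04],"angular":[0,0,0],"claw":-1},{"slide":[0,0,0.08],"angular":[0,0,0],"claw":-1},{"slide":[0,0,0.09],"angular":[0,0,0],"claw":-1},{"slide":[0,0,0.09],"angular":[0,0,0],"claw":-1},{"slide":[0,0,0.09],"angular":[0,0,0],"claw":-1}]'
python3 - <<'E'
from h import *
goal(*world(-99.8,-0.7),0.038,-84.5)
E
```

```text
time: 38.8
position: [0.4694, -0.0046, 0.041]
tool_rot: [3.138, 0.15, -0.0]
ft_force: [1.1, -0.4, 0.1]
grip_width: 0.674
grip_force: 30.0
slide [ 0.003 -0.004  0.012] ang [ 0.     0.    -0.001] | pos [ 0.4694 -0.0046  0.041 ] yaw -84.5 q7 -1.35 t 38.8 w 0.674 gf 30.0
```

```bash
python3 -m inch '[{"slide":[0.002,-0.003,0],"angular":[0,0,0],"claw":-1},{"slide":[0.002,-0.003,0.006],"angular":[0,0,0],"claw":-1},{"slide":[0.002,-0.003,0.012],"angular":[0,0,0],"claw":-1},{"slide":[0.002,-0.003,0.012],"angular":[0,0,0],"claw":-1},{"slide":[0.002,-0.003,0.012],"angular":[0,0,0],"claw":-1}]'
python3 - <<'E'
from h import *
goal(*world(-99.8,-0.7),0.038,-84.5)
E
```

```text
time: 39.3
position: [0.4697, -0.0036, 0.038]
tool_rot: [-3.138, -0.151, 0.0]
ft_force: [-0.1, -0.3, -0.8]
grip_width: 0.681
grip_force: 30.0
slide [ 0.001 -0.     0.   ] ang [-0.  0.  0.] | pos [ 0.4697 -0.0036  0.038 ] yaw -84.5 q7 -1.34 t 39.3 w 0.681 gf 30.0
```

```bash
python3 -m inch '[{"slide":[0,0,0.004],"angular":[0,0,0],"claw":-1},{"slide":[0,0,0.006],"angular":[0,0,0],"claw":-1},{"slide":[0,0,0.006],"angular":[0,0,0],"claw":-1}]'
```

```text
time: 39.6
position: [0.4699, -0.0036, 0.0377]
tool_rot: [-3.137, -0.151, 0.001]
ft_force: [-4.3, -0.4, 12.9]
grip_width: 0.68
grip_force: 30.0
```

Contact at 13 N. I release, rise and measure the pile, then head for the third dish.

```bash
python3 -m inch '[{"slide":[0,0,-0.003],"angular":[0,0,0],"claw":0.6},{"slide":[0,0,-0.003],"angular":[0,0,0],"claw":0.8},{"slide":[0,0,-0.003],"angular":[0,0,0],"claw":1},{"slide":[0,0,-0.003],"angular":[0,0,0],"claw":1},{"slide":[0,0,-0.1],"angular":[0,0,0],"claw":1},{"slide":[0,0,-0.3],"angular":[0,0,0],"claw":1},{"slide":[0,0,-0.45],"angular":[0,0,0],"claw":1},{"slide":[0,0,-0.45],"angular":[0,0,0],"claw":1},{"slide":[0,0,-0.45],"angular":[0,0,0],"claw":1}]' | head -2
python3 - <<'E'
from h import *
pile(.037)
goal(0.4085,0.357,0.15,-84.5)
E
```

```text
time: 40.5
position: [0.4702, -0.0031, 0.1496]
pile [(-99.0, -2.0, 29.3)]
slide [-0.103 -1.458 -0.005] ang [-0.001  0.001  0.001] | pos [ 0.4692 -0.0033  0.1485] yaw -84.5 q7 -1.55 t 40.5 w 1.0 gf 0.0
```

```bash
python3 -m inch '[{"slide":[-0.05,-0.73,0],"angular":[0,0,0],"claw":1},{"slide":[-0.05,-0.73,0],"angular":[0,0,0],"claw":1},{"slide":[-0.05,-0.73,0],"angular":[0,0,0],"claw":1},{"slide":[-0.05,-0.73,0],"angular":[0,0,0],"claw":1},{"slide":[-0.05,-0.73,0],"angular":[0,0,0],"claw":1}]' | head -2
python3 -m inch '[{"slide":[-0.053,-0.728,0],"angular":[0,0,0],"claw":1},{"slide":[-0.053,-0.728,0],"angular":[0,0,0],"claw":1},{"slide":[-0.053,-0.728,0],"angular":[0,0,0],"claw":1},{"slide":[-0.053,-0.728,0],"angular":[0,0,0],"claw":1},{"slide":[-0.053,-0.728,0],"angular":[0,0,0],"claw":1},{"slide":[-0.053,-0.728,0],"angular":[0,0,0],"claw":1},{"slide":[-0.053,-0.728,0],"angular":[0,0,0],"claw":1}]' | head -2
python3 - <<'E'
from h import *
dish((.4085,.357))
goal(0.4085,0.357,0.015,-84.5)
E
```

```text
time: 41.05
position: [0.4371, 0.1815, 0.147]
time: 41.75
position: [0.4098, 0.3542, 0.148]
dish [274. 213.] [240, 180, 69, 68, 3694] cen [0.4085 0.3587] circ [0.4079 0.3584] 31.8 bb [63.3 61.9]
slide [-0.004 -0.012  0.533] ang [ 0.003  0.002 -0.006] | pos [0.4099 0.3543 0.1484] yaw -84.7 q7 -2.15 t 41.8 w 0.998 gf 0.0
```

```bash
python3 -m inch '[{"slide":[-0.006,-0.018,0],"angular":[0,0,0],"claw":1},{"slide":[-0.006,-0.018,0.2],"angular":[0,0,0],"claw":1},{"slide":[-0.006,-0.018,0.4],"angular":[0,0,0],"claw":1},{"slide":[-0.006,-0.018,0.5],"angular":[0,0,0],"claw":1},{"slide":[-0.006,-0.018,0.532],"angular":[0,0,0],"claw":1},{"slide":[-0.006,-0.018,0.532],"angular":[0,0,0],"claw":1},{"slide":[-0.006,-0.018,0.532],"angular":[0,0,0],"claw":-1},{"slide":[-0.006,-0.018,0.532],"angular":[0,0,0],"claw":-1},{"slide":[-0.006,-0.018,0.532],"angular":[0,0,0],"claw":-1},{"slide":[-0.006,-0.018,0.532],"angular":[0,0,0],"claw":-1}]' 30 | head -2
python3 -m inch '[{"slide":[0,0,0],"angular":[0,0,0],"claw":-1},{"slide":[0,0,0],"angular":[0,0,0],"claw":-1},{"slide":[0,0,-0.15],"angular":[0,0,0],"claw":-1},{"slide":[0,0,-0.38],"angular":[0,0,0],"claw":-1},{"slide":[0,0,-0.38],"angular":[0,0,0],"claw":-1},{"slide":[0,0,-0.38],"angular":[0,0,0],"claw":-1}]'
python3 - <<'E'
from h import *
goal(*world(-99.9,-0.5),0.1,-84.5)
E
```

```text
time: 42.8
position: [0.4077, 0.3617, 0.0171]
time: 43.4
position: [0.4082, 0.3623, 0.1129]
tool_rot: [-3.134, -0.151, -0.004]
ft_force: [-0.1, -0.2, -0.2]
grip_width: 0.677
grip_force: 30.0
slide [0.105 1.479 0.047] ang [-0.007 -0.005  0.   ] | pos [0.4082 0.3623 0.1129] yaw -84.5 q7 -2.13 t 43.4 w 0.677 gf 30.0
```

```bash
python3 -m inch '[{"slide":[0.053,0.74,0],"angular":[0,0,0],"claw":-1},{"slide":[0.053,0.74,0],"angular":[0,0,0],"claw":-1},{"slide":[0.053,0.74,0],"angular":[0,0,0],"claw":-1},{"slide":[0.053,0.74,0],"angular":[0,0,0],"claw":-1},{"slide":[0.053,0.74,0],"angular":[0,0,0],"claw":-1}]' | head -2
python3 -m inch '[{"slide":[0.052,0.739,0],"angular":[0,0,0],"claw":-1},{"slide":[0.052,0.739,0],"angular":[0,0,0],"claw":-1},{"slide":[0.052,0.739,0],"angular":[0,0,0],"claw":-1},{"slide":[0.052,0.739,0],"angular":[0,0,0],"claw":-1},{"slide":[0.052,0.739,0],"angular":[0,0,0],"claw":-1},{"slide":[0.052,0.739,0.1],"angular":[0,0,0],"claw":-1},{"slide":[0.052,0.739,0.15],"angular":[0,0,0],"claw":-1},{"slide":[0.052,0.739,0.15],"angular":[0,0,0],"claw":-1},{"slide":[0.052,0.739,0.15],"angular":[0,0,0],"claw":-1},{"slide":[0.052,0.739,0.15],"angular":[0,0,0],"claw":-1}]' | head -2
python3 - <<'E'
from h import *
goal(*world(-99.9,-0.5),0.054,-84.5)
E
```

```text
time: 43.9
position: [0.4377, 0.1721, 0.1093]
time: 44.9
position: [0.4693, -0.0039, 0.074]
slide [ 0.002 -0.002  0.08 ] ang [-0.    -0.001  0.002] | pos [ 0.4693 -0.0039  0.074 ] yaw -84.4 q7 -1.41 t 44.9 w 0.68 gf 30.0
```

```bash
python3 -m inch '[{"slide":[0.002,-0.002,0.04],"angular":[0,0,0],"claw":-1},{"slide":[0.002,-0.002,0.06],"angular":[0,0,0],"claw":-1},{"slide":[0.002,-0.002,0.07],"angular":[0,0,0],"claw":-1},{"slide":[0.002,-0.002,0.07],"angular":[0,0,0],"claw":-1},{"slide":[0.002,-0.002,0.07],"angular":[0,0,0],"claw":-1}]'
python3 - <<'E'
from h import *
goal(*world(-99.9,-0.5),0.054,-84.5)
E
```

```text
time: 45.4
position: [0.4693, -0.004, 0.0561]
tool_rot: [3.138, 0.15, 0.0]
ft_force: [-0.7, -1.0, -0.8]
grip_width: 0.68
grip_force: 30.0
slide [ 0.002 -0.003  0.008] ang [ 0. -0. -0.] | pos [ 0.4693 -0.004   0.0561] yaw -84.5 q7 -1.38 t 45.4 w 0.68 gf 30.0
```

```bash
python3 -m inch '[{"slide":[0.002,-0.002,0],"angular":[0,0,0],"claw":-1},{"slide":[0.002,-0.002,0.006],"angular":[0,0,0],"claw":-1},{"slide":[0.002,-0.002,0.009],"angular":[0,0,0],"claw":-1},{"slide":[0.002,-0.002,0.009],"angular":[0,0,0],"claw":-1}]'; python3 -m inch '[{"slide":[0,0,0.003],"angular":[0,0,0],"claw":-1},{"slide":[0,0,0.003],"angular":[0,0,0],"claw":-1}]'
```

```text
time: 45.8
position: [0.4698, -0.0033, 0.0539]
tool_rot: [-3.138, -0.151, -0.0]
ft_force: [-1.0, 0.7, -0.1]
grip_width: 0.677
grip_force: 30.0
time: 46.0
position: [0.4699, -0.0033, 0.0538]
tool_rot: [-3.137, -0.151, 0.001]
ft_force: [-2.3, 0.6, 8.6]
grip_width: 0.679
grip_force: 30.0
```

Contact. I release, then move on to the fourth dish.

```bash
python3 -m inch '[{"slide":[0,0,-0.002],"angular":[0,0,0],"claw":0.6},{"slide":[0,0,-0.002],"angular":[0,0,0],"claw":0.8},{"slide":[0,0,-0.002],"angular":[0,0,0],"claw":1},{"slide":[0,0,-0.002],"angular":[0,0,0],"claw":1},{"slide":[0,0,-0.1],"angular":[0,0,0],"claw":1},{"slide":[0,0,-0.3],"angular":[0,0,0],"claw":1},{"slide":[0,0,-0.4],"angular":[0,0,0],"claw":1},{"slide":[0,0,-0.4],"angular":[0,0,0],"claw":1},{"slide":[0,0,-0.4],"angular":[0,0,0],"claw":1}]' | head -2
python3 - <<'E'
from h import *
pile(.053)
goal(0.5755,0.371,0.15,-84.5)
E
```

```text
time: 46.9
position: [0.4698, -0.003, 0.1531]
pile [(-97.5, 0.5, 27.8), (-97.5, 0.5, 31.4)]
slide [ 0.568 -1.449  0.009] ang [-0.001  0.002  0.   ] | pos [ 0.469  -0.0032  0.1523] yaw -84.5 q7 -1.55 t 47.0 w 1.004 gf 0.0
```

```bash
python3 -m inch '[{"slide":[0.284,-0.725,0],"angular":[0,0,0],"claw":1},{"slide":[0.284,-0.725,0],"angular":[0,0,0],"claw":1},{"slide":[0.284,-0.725,0],"angular":[0,0,0],"claw":1},{"slide":[0.284,-0.725,0],"angular":[0,0,0],"claw":1},{"slide":[0.284,-0.725,0],"angular":[0,0,0],"claw":1}]' | head -2
python3 -m inch '[{"slide":[0.284,-0.724,0],"angular":[0,0,0],"claw":1},{"slide":[0.284,-0.724,0],"angular":[0,0,0],"claw":1},{"slide":[0.284,-0.724,0],"angular":[0,0,0],"claw":1},{"slide":[0.284,-0.724,0],"angular":[0,0,0],"claw":1},{"slide":[0.284,-0.724,0],"angular":[0,0,0],"claw":1},{"slide":[0.284,-0.724,0],"angular":[0,0,0],"claw":1},{"slide":[0.284,-0.724,0],"angular":[0,0,0],"claw":1}]' | head -2
python3 - <<'E'
from h import *
dish((.5755,.371))
goal(0.5755,0.371,0.015,-84.5)
E
```

```text
time: 47.45
position: [0.522, 0.1912, 0.1502]
time: 48.15
position: [0.5764, 0.3681, 0.1518]
dish [275. 209.] [241, 175, 68, 68, 3612] cen [0.5781 0.3726] circ [0.5777 0.3722] 31.7 bb [63.2 61.5]
slide [-0.003 -0.013  0.549] ang [ 0.003  0.002 -0.006] | pos [0.5766 0.3681 0.1524] yaw -84.7 q7 -1.84 t 48.2 w 1.002 gf 0.0
```

```bash
python3 -m inch '[{"slide":[0.006,-0.017,0],"angular":[0,0,0],"claw":1},{"slide":[0.006,-0.017,0.2],"angular":[0,0,0],"claw":1},{"slide":[0.006,-0.017,0.4],"angular":[0,0,0],"claw":1},{"slide":[0.006,-0.017,0.5],"angular":[0,0,0],"claw":1},{"slide":[0.006,-0.017,0.545],"angular":[0,0,0],"claw":1},{"slide":[0.006,-0.017,0.545],"angular":[0,0,0],"claw":1},{"slide":[0.006,-0.017,0.545],"angular":[0,0,0],"claw":-1},{"slide":[0.006,-0.017,0.545],"angular":[0,0,0],"claw":-1},{"slide":[0.006,-0.017,0.545],"angular":[0,0,0],"claw":-1},{"slide":[0.006,-0.017,0.545],"angular":[0,0,0],"claw":-1}]' 30 | head -2
python3 -m inch '[{"slide":[0,0,0],"angular":[0,0,0],"claw":-1},{"slide":[0,0,0],"angular":[0,0,0],"claw":-1},{"slide":[0,0,-0.15],"angular":[0,0,0],"claw":-1},{"slide":[0,0,-0.35],"angular":[0,0,0],"claw":-1},{"slide":[0,0,-0.5],"angular":[0,0,0],"claw":-1},{"slide":[0,0,-0.5],"angular":[0,0,0],"claw":-1},{"slide":[0,0,-0.5],"angular":[0,0,0],"claw":-1}]'
python3 - <<'E'
from h import *
goal(*world(-99.6,-0.5),0.12,-84.5)
E
```

```text
time: 49.2
position: [0.578, 0.3756, 0.0181]
time: 49.9
position: [0.5777, 0.3756, 0.1426]
tool_rot: [-3.137, -0.151, -0.002]
ft_force: [0.0, 0.1, -1.8]
grip_width: 0.681
grip_force: 30.0
slide [-0.574  1.467  0.088] ang [-0.003 -0.002  0.   ] | pos [0.5777 0.3756 0.1426] yaw -84.5 q7 -1.84 t 49.9 w 0.681 gf 30.0
```

```bash
python3 -m inch '[{"slide":[-0.287,0.734,0],"angular":[0,0,0],"claw":-1},{"slide":[-0.287,0.734,0],"angular":[0,0,0],"claw":-1},{"slide":[-0.287,0.734,0],"angular":[0,0,0],"claw":-1},{"slide":[-0.287,0.734,0],"angular":[0,0,0],"claw":-1},{"slide":[-0.287,0.734,0],"angular":[0,0,0],"claw":-1}]' | head -2
python3 -m inch '[{"slide":[-0.287,0.733,0],"angular":[0,0,0],"claw":-1},{"slide":[-0.287,0.733,0],"angular":[0,0,0],"claw":-1},{"slide":[-0.287,0.733,0],"angular":[0,0,0],"claw":-1},{"slide":[-0.287,0.733,0],"angular":[0,0,0],"claw":-1},{"slide":[-0.287,0.733,0],"angular":[0,0,0],"claw":-1},{"slide":[-0.287,0.733,0.1],"angular":[0,0,0],"claw":-1},{"slide":[-0.287,0.733,0.18],"angular":[0,0,0],"claw":-1},{"slide":[-0.287,0.733,0.18],"angular":[0,0,0],"claw":-1},{"slide":[-0.287,0.733,0.18],"angular":[0,0,0],"claw":-1},{"slide":[-0.287,0.733,0.18],"angular":[0,0,0],"claw":-1}]' | head -2
python3 - <<'E'
from h import *
goal(*world(-99.6,-0.5),0.071,-84.5)
E
```

```text
time: 50.4
position: [0.5211, 0.1773, 0.1398]
time: 51.4
position: [0.4703, -0.0032, 0.0974]
slide [-0.001 -0.     0.105] ang [ 0.001 -0.001  0.001] | pos [ 0.4703 -0.0032  0.0974] yaw -84.5 q7 -1.45 t 51.4 w 0.679 gf 30.0
```

```bash
python3 -m inch '[{"slide":[0,0,0.05],"angular":[0,0,0],"claw":-1},{"slide":[0,0,0.08],"angular":[0,0,0],"claw":-1},{"slide":[0,0,0.096],"angular":[0,0,0],"claw":-1},{"slide":[0,0,0.096],"angular":[0,0,0],"claw":-1},{"slide":[0,0,0.096],"angular":[0,0,0],"claw":-1}]'
python3 - <<'E'
from h import *
goal(*world(-99.6,-0.5),0.071,-84.5)
E
```

```text
time: 51.9
position: [0.47, -0.0036, 0.0731]
tool_rot: [-3.138, -0.151, -0.001]
ft_force: [0.0, -0.2, -1.0]
grip_width: 0.679
grip_force: 30.0
slide [ 0.001 -0.001  0.008] ang [-0.    -0.001 -0.   ] | pos [ 0.47   -0.0036  0.0731] yaw -84.5 q7 -1.4 t 51.9 w 0.679 gf 30.0
```

```bash
python3 -m inch '[{"slide":[0.001,-0.001,0.004],"angular":[0,0,0],"claw":-1},{"slide":[0.001,-0.001,0.008],"angular":[0,0,0],"claw":-1},{"slide":[0.001,-0.001,0.008],"angular":[0,0,0],"claw":-1}]'; python3 -m inch '[{"slide":[0,0,0.004],"angular":[0,0,0],"claw":-1},{"slide":[0,0,0.004],"angular":[0,0,0],"claw":-1}]'
```

```text
time: 52.2
position: [0.47, -0.0033, 0.0709]
tool_rot: [-3.138, -0.151, -0.0]
ft_force: [-1.3, 0.1, -0.5]
grip_width: 0.675
grip_force: 30.0
time: 52.4
position: [0.4701, -0.0033, 0.0707]
tool_rot: [-3.137, -0.151, 0.001]
ft_force: [-2.8, 0.1, 8.8]
grip_width: 0.675
grip_force: 30.0
```

```bash
python3 -m inch '[{"slide":[0,0,-0.002],"angular":[0,0,0],"claw":0.6},{"slide":[0,0,-0.002],"angular":[0,0,0],"claw":0.8},{"slide":[0,0,-0.002],"angular":[0,0,0],"claw":1},{"slide":[0,0,-0.002],"angular":[0,0,0],"claw":1},{"slide":[0,0,-0.1],"angular":[0,0,0],"claw":1},{"slide":[0,0,-0.3],"angular":[0,0,0],"claw":1},{"slide":[0,0,-0.5],"angular":[0,0,0],"claw":1},{"slide":[0,0,-0.7],"angular":[0,0,0],"claw":1},{"slide":[0,0,-0.7],"angular":[0,0,0],"claw":1}]' | head -2
python3 -m inch '[{"slide":[0,0,0],"angular":[0,0,0],"claw":1},{"slide":[0,0,0],"angular":[0,0,0],"claw":1}]' | head -2
python3 - <<'E'
from h import *
pile(.069)
im,K,T=shot('wrist');a=im['color'][:,:,::-1][:275]
im2,K2,T2=shot('scene');b=im2['color'][150:300,200:380,::-1]
a=cv2.resize(a,(560,275)); b=cv2.resize(b,(390,325),interpolation=cv2.INTER_CUBIC)
w=np.zeros((600,560,3),np.uint8); w[:275]=a; w[275:600,:390]=b; cv2.imwrite('pics/fin.png',w)
im3,K3,T3=shot('top')
for z in (.012,):
  for q in blobs(im3,K3,T3,z):
    c,d,l,ww=axis(q)
    if l<200 and c[0]<.75: print(q['px'],q['n'],q['col'],c.round(4),l.round(0),ww.round(0))
E
```

```text
time: 53.3
position: [0.4739, -0.003, 0.2512]
time: 53.5
position: [0.469, -0.0034, 0.2435]
pile [(-99.5, -0.5, 29.3)]
[437. 217.] 537 [222.  91.  87.] [ 0.5335 -0.494 ] 160.0 52.0
[554. 299.] 291 [226. 225. 220.] [ 0.2978 -0.771 ] 82.0 37.0
[ 99. 305.] 612 [237. 112. 107.] [0.3045 0.3956] 68.0 67.0
[ 47. 355.] 2753 [181. 227. 239.] [0.1885 0.5119] 133.0 118.0
```

View pics/fin.png

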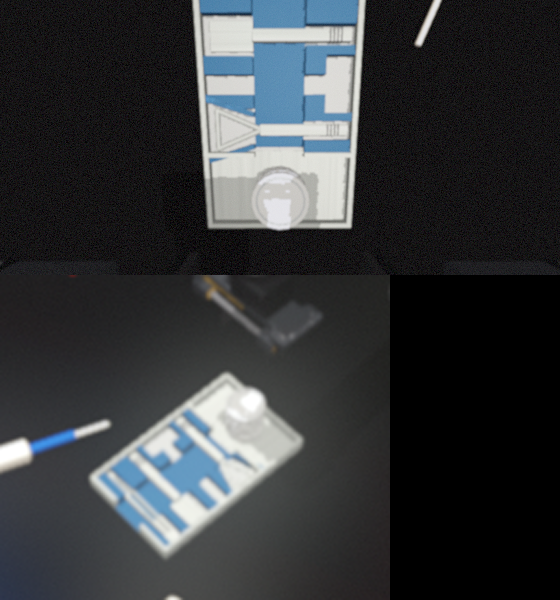

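The final view shows a straight pile in the bay at (280,200), with spreader, spatula and forceps in their lanes and the bench clear of steel and white dishes. I hand it in.

```bash
python3 -c "
from bench import ctrl
print(ctrl.close_job())"
```

```text
the job is handed in; nothing more can be done
None
```

I handed the job in after about 54 s of robot time: the spreader, spatula and forceps lie in their compartments (no scraper was out), and all four white dishes are stacked in one pile near the middle of the dish bay; `close_job` returned no verdict.

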